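Lock the spares box and return its key

ROBOT

A 7-joint arm with a two-finger parallel gripper is mounted at the origin on the work surface. World frame = base frame: x ahead of the robot, y to its left, z up, the work surface at z = 0. Lengths are in m, angles in rad, forces in N, time in s.
With the tool pointing down it reaches from about 0.425 to 0.95 m from the base axis. Payload 4.7 kg.
Tool frame: the origin (TCP) lies between the finger pads; the fingertips stand 25 mm ahead of it and the grasp point (between the pads) lies 6 mm ahead of it (manip.tips_ahead is the distance from the TCP to the fingertips, in m); z points along the fingers, y is the line along which they close (so a half turn about z gives the same grasp; the last joint's range is limited). The gripper opens to 85 mm and grips with 20 to 120 N. Pads are 22 mm wide; open, the fingers measure 114 mm over their backs; the gripper's body (76 mm by 85 mm) begins 54 mm behind the grasp point. The pads swing forward as they close: fully open they stand 13 mm farther back than shut.
Start: joints at [1.24, 0.469, -0.049, 1.532, 0.024, 1.141, -0.082], TCP at [0.201, -0.644, 0.219] pointing down, gripper open.
Joint ranges: [-2.59, 2.59], [-0.33, 1.99], [-1.39, 1.29], [0.1, 2.45], [-1.04, 4.18], [0.21, 1.99], [-2.66, 2.66]. Speed limits (rad/s): [2.57, 2.57, 3.14, 3.14, 3.14, 3.14, 3.14].

INTERFACE

Orientations are given as a unit quaternion [x, y, z, w].
In Python, from plant import manip gives the robot as it stands.
- The arm moves only by the tool drive_tool, never from a script. Its argument "increments" is a list that holds one entry, the list of rows, each a list of 7 numbers: the closure, from 0 (fully open) to 1 (shut), then the shift along the world's x, y, z in mm, then the turn, a rotation vector about the world's x, y, z in rad. A call has exactly 5 rows; each row shifts and turns the commanded pose from where the row before left it; what a row does not reach is not made up. A row lasts 1/12 s, in which the tool goes at most 41.7 mm and 7.16 degrees, less where a joint would pass 70% of its speed; a pose out of reach is approached as far as the arm can. A call is refused whole if a number of a shift passes 41.7 or a number of a turn 0.125, either way. A call with a gripper value outside its range is refused whole. The fingers move at their own pace and stop on an object; "squeeze" is the grip in N (left out, the last holds). Time passes only in rows, so rows that do not move let the fingers close, or fill a call up. It gives the time, the measured TCP pose, the force, the opening and the grip force at its end, in the units of the state.
- manip.observe(): the state, without advancing time (a new reading comes with each control period).
- manip.get_image(name): name is "scene" or "top" or "wrist"; returns (picture, depth): 420x560x3 uint8, red, green, blue; 420x560 float32, m along the optical axis (not along the pixel's ray), 0 where there is no reading.
- manip.camera_model(name): a dict with "fx", "fy", "cx", "cy" (pixels), "k1" (the pictures are not rectified: a ray, as slopes to the right and down, at radius r is drawn at 1 + k1 r^2 times it, then the intrinsics apply), "camera_from_world" (4x4, takes a point from world to camera coordinates); the wrist camera has in their place "tool_from_camera" (4x4, takes a point from camera to tool coordinates, whose origin is the TCP and whose axes are the flange's). Camera axes: x right, y down, z forward; pixel columns grow to the right and rows downward; lengths in m; the calibration is good to about 2 mm. A picture is of the moment at which its call begins: read the wrist's pose just before it. camera_model takes no time and is no camera call.
- manip.hand_in(): hands the job in; it is judged then, once.
The state is a dict: "t": time; "q": joint angles; "qvel": joint speeds; "tau": joint torques, N m; "ee_pos": TCP position; "orientation": TCP orientation; "contact_force": force on the tool from outside, world axes, zero at the start; "moment": the same for the moment, N m; "finger_gap": finger opening in m; "gripper_force": force on a finger pad.
Only numpy, scipy, OpenCV 4.12 (cv2) and the standard library are available. Lean on these libraries where they do the work, as an engineer would, in place of code of your own. Each camera call takes 0.05 s, during which the arm holds its last target. There are 200 camera calls.

TASK

Lock the spares box: take the red key from the key block, put it fully into the lock on the lid (collar down on the lock's face) and turn it anticlockwise until the brass bolt comes up firmly against the back of its keeper, and hold it there a moment. Then turn the key back to the position where it comes out, draw it out, and stand it back in the same slot of the block. Do not force the key or the bolt, work the bolt with the key only, and leave everything else where it is.

Things in the scene. Friction and masses are not known exactly. Their poses are not given: they have to be found in the camera images.
- red_key: Key with red bow, 61 mm tall, upright in the block. Origin: centre of the blade's lower end, z up. Blade z 0-15 mm, 24 wide (y), 6 thick (x), lowest 3 mm narrowed to 21 x 4; 8 mm round shaft to z 23; dark collar 34 (y) x 18 (x), z 23-27; bow z 27-61, 30 wide (y), 12 thick (x): pinch across the 12. A half turn about z is the same key. 60 g. At the start the collar rests on the block's top.
- key_tip (a point): Centre of the lower end of the red key's blade (the origin of red_key).
- key_block: Fixed wooden block 52 (x) x 222 (y) x 30 mm (z) on the table, origin under its centre. Three slots from above at y -70, 0, +70 mm, each 10 (x) x 28 mm (y), 26 mm deep. The keys stand in them with blade width along the block's y.
- blue_key: Same shape as the red key, blue bow; stays in its slot.
- yellow_key: Same shape as the red key, yellow bow; stays in its slot.
- case: Spares box, grey, 232 (x) x 292 (y) x 80 mm, fixed; origin under its centre. Flat top at 80 mm: a blue lid on the -y side (hinged at the back, carries the lock) and a fixed grey deck on the +y side (carries the keeper); the bolt slides across the seam.
- lock: Steel lock fixed on the lid, 64 x 64 x 25 mm; origin under its centre, on the key's axis, z up. Top plate (z 20-25 mm) has a slot 27 mm along its x, 9 mm along its y; the blade's width goes along x. Collar on the plate: the blade is below the plate, in a rotor slot 26 x 8 mm, and can turn. Lifted 3 mm it catches under the plate unless lined up with the slot within about 0.1 rad.
- keyhole (a point): Centre of the key slot, on the lock's top face; its axes are those of the lock.
- rotor (a joint): Angle of the rotor under the plate: 0 lined up with the slot (start; only there the key enters or leaves), positive anticlockwise from above; free from -0.5 to 1.35, no stop or click at 0; stays where left (0.02 N m). Key play in it 0.08 rad. From 0.2 rad it pushes the bolt (20 mm arm, drag 3 N) until the bolt meets the keeper at 0.8 to 1.2 rad. Turned back, it leaves the bolt out.
- bolt (a joint): Travel of the brass bolt, m: 0 at the start, grows as it moves out along the lock's +y; it stays where it is left. Its home travel is set by the keeper, 13 to 18 mm. Turning the key needs about 0.05 N m while the bolt slides; against the keeper the torque climbs steeply with angle: about 0.2 N m at the key beds it firmly, over 0.35 N m is forcing it.
- bolt_tip (a point): Middle of the bolt's front end, 18 mm to the +x side of the key's axis, 9 mm above the top of the box; 36 mm to the +y side of the axis at the start.
- keeper: Steel U-shaped keeper on the box's grey deck, open above and towards the lock, 26 x 15 x 16 mm on a foot 44 mm wide; origin at the foot of the inner face of its back wall; its axes are those of the lock. Its place along the lock's y differs by a few mm from box to box.
- keeper_back (a point): Point on the inner face of the keeper's back wall that the bolt's front end meets.
- jug: White jug 100 mm across, 190 mm tall, loose; leave alone.
- tin: Blue tin 68 mm across, 85 mm tall, loose; leave alone.
- grease: Yellow jar 56 mm across, 55 mm tall, loose; leave alone.
- carton: Cardboard carton 90 x 140 x 60 mm, loose; leave alone.
- driver: Screwdriver with an orange handle, lying loose; leave alone.
- clamp: Steel hose ring 60 mm across, 12 mm high, lying loose on the lid; leave alone.
Things that resemble listed ones, but are neither listed nor needed, are in the scene too. Leave any turquoise look-alike of the red_key alone.

How it is judged:
By the outcome, as a careful person would: the job done as asked, in the order asked, and still so for the second after the job is handed in, with the robot touching nothing.
It also fails if it takes over 72 s, if anything falls off the work surface, if the arm or the gripper's body presses on something with over 40 N, if the wrist force passes 120 N, or if a joint passes its speed limit or range.

## Working session

There is one attempt and no reset: what is moved stays moved. The work goes in short steps, Python scripts to look and compute and a tool call to move; the robot and the scene stay as the last step left them, time stands still between calls to the robot, and variables do not carry over. Pictures are saved under pics/ and viewed, at most 10 in all, crops included, and the job is handed in when it is done.

Besides the shell and the picture viewer there is one more tool, called after "Call:" as name(argument=value, ...) on one line, values as JSON. drive_tool: Moves the arm, as the interface text tells. Its arguments: {"type":"object","properties":{"increments":{"type":"array","items":{"type":"array","items":{"type":"array","items":{"type":"number"}}}},"squeeze":{"type":"number"}},"required":["increments"]}

```bash
ls; mkdir -p pics; cat > h.py <<'E'
import numpy as np, cv2
from plant import manip
from scipy.spatial.transform import Rotation as R
def und(m,u,v):
    x=(u-m['cx'])/m['fx'];y=(v-m['cy'])/m['fy'];a,b=x,y
    for _ in range(20):
        s=1+m['k1']*(a*a+b*b);a,b=x/s,y/s
    return np.array([a,b,1.0])
def c2w(name,m,st):
    if name!='wrist': return np.linalg.inv(m['camera_from_world'])
    T=np.eye(4);T[:3,:3]=R.from_quat(st['orientation']).as_matrix();T[:3,3]=st['ee_pos']
    return T@m['tool_from_camera']
def onz(name,u,v,z,st=None):
    m=manip.camera_model(name);T=c2w(name,m,st);d=T[:3,:3]@und(m,u,v);o=T[:3,3]
    return o+d*(z-o[2])/d[2]
def dep(name,u,v,D,st=None):
    m=manip.camera_model(name);T=c2w(name,m,st);p=und(m,u,v)*D[int(v),int(u)]
    return T[:3,:3]@p+T[:3,3]
def proj(name,P,st=None):
    m=manip.camera_model(name);T=np.linalg.inv(c2w(name,m,st));p=T[:3,:3]@np.array(P)+T[:3,3]
    a,b=p[:2]/p[2];s=1+m['k1']*(a*a+b*b);return m['fx']*a*s+m['cx'],m['fy']*b*s+m['cy']
def shot(name,tag):
    st=manip.observe();im,D=manip.get_image(name)
    np.savez(f'pics/{tag}.npz',im=im,D=D);cv2.imwrite(f'pics/{tag}.png',im[:,:,::-1])
    import pickle;pickle.dump(st,open(f'pics/{tag}.pkl','wb'));return st,im,D
E
python3 - <<'E'
from h import *
a=shot('top','top0');b=shot('scene','scene0')
st=a[0]
for k,v in st.items(): print(k,np.round(v,3))
print(manip.tips_ahead)
for n in('top','scene','wrist'):
    print(n,{k:np.round(v,3).tolist() for k,v in manip.camera_model(n).items()})
E
```

```text
pics
t 0.0
q [ 1.24   0.469 -0.049  1.534  0.024  1.141 -0.082]
qvel [ 0.002 -0.    -0.001 -0.     0.001  0.    -0.   ]
tau [-0.0000e+00 -5.1031e+01 -4.7000e-02 -2.3771e+01  1.1000e-02  7.0000e-03
  0.0000e+00]
ee_pos [ 0.2   -0.644  0.218]
orientation [ 0.989  0.15  -0.    -0.001]
contact_force [ 0.468  0.206 -0.009]
moment [-0.006  0.038 -0.036]
gripper_force 0.0
finger_gap 0.086
0.025
top {'fx': 474.972, 'fy': 474.972, 'cx': 278.59, 'cy': 207.963, 'k1': -0.157, 'camera_from_world': [[0.021, -0.999, 0.024, 0.004], [-0.998, -0.022, -0.054, 0.576], [0.055, -0.023, -0.998, 1.136], [0.0, 0.0, 0.0, 1.0]]}
scene {'fx': 515.39, 'fy': 515.39, 'cx': 273.198, 'cy': 215.012, 'k1': 0.018, 'camera_from_world': [[-0.63, 0.776, 0.024, 0.316], [0.449, 0.389, -0.805, -0.208], [-0.634, -0.496, -0.593, 1.589], [0.0, 0.0, 0.0, 1.0]]}
wrist {'fx': 293.06, 'fy': 293.06, 'cx': 276.07, 'cy': 213.134, 'k1': 0.018, 'tool_from_camera': [[0.001, -0.948, -0.319, 0.081], [1.0, 0.001, -0.001, -0.0], [0.001, -0.319, 0.948, -0.156], [0.0, 0.0, 0.0, 1.0]]}
```

View pics/top0.png

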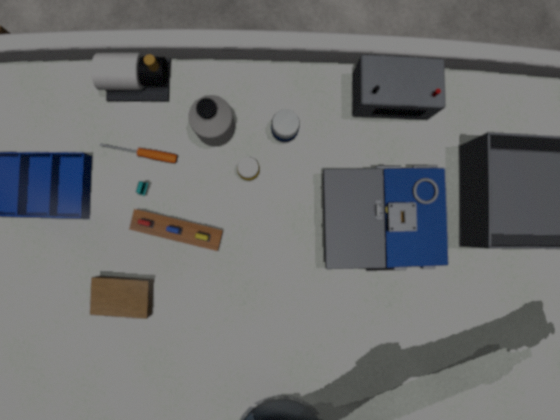

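View pics/scene0.png

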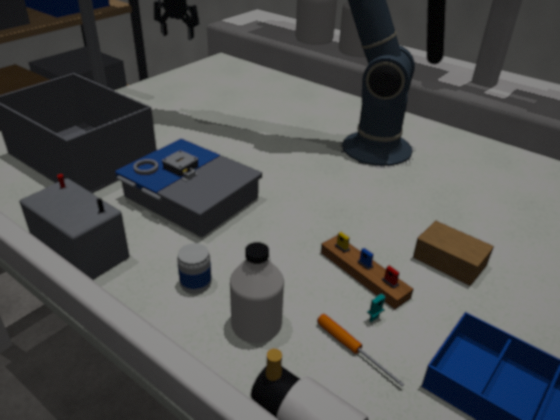

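The scene holds several things that could be taken for the red key. In the top view these are:
- a red bow in the block at (145,223)
- the turquoise look-alike lying at (142,188)
- the blue bow at (173,230) and the yellow bow at (202,237)
- a red knob on the grey box at (437,91)

By the description, the red key is the one at (145,223). The lock is at (402,217), the keeper at about (380,210) and the ring at (426,190).

```bash
python3 - <<'E'
from h import *
im=np.load('pics/top0.npz')['im'];D=np.load('pics/top0.npz')['D']
for n,u,v,z in[('red',145,223,.064),('blue',173,230,.064),('yel',202,237,.064),('lock',402,217,.105),('keeper',380,210,.096),('ring',426,190,.092)]:
    print(n,np.round(onz('top',u,v,z),3),np.round(dep('top',u,v,D),3))
a=cv2.resize(im[200:255,125:230],None,fx=7,fy=5.4,interpolation=cv2.INTER_CUBIC)[:297]
b=cv2.resize(im[160:275,315:455],None,fx=5,fy=5,interpolation=cv2.INTER_CUBIC)
a=cv2.resize(im[180:260,125:230],None,fx=5,fy=5,interpolation=cv2.INTER_CUBIC)
cv2.imwrite('pics/c1.png',a[:,:,::-1])
E
```

```text
red [0.531 0.328 0.064] [0.531 0.328 0.067]
blue [0.517 0.262 0.064] [0.517 0.261 0.065]
yel [0.502 0.193 0.064] [0.502 0.193 0.069]
lock [ 0.557 -0.263  0.105] [ 0.558 -0.268  0.087]
keeper [ 0.572 -0.213  0.096] [ 0.573 -0.217  0.082]
ring [ 0.621 -0.323  0.092] [ 0.623 -0.328  0.079]
```

View pics/c1.png

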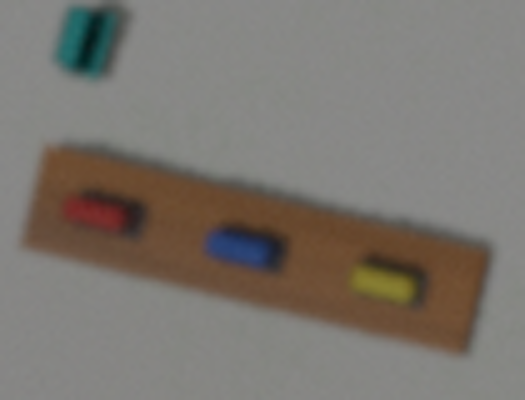

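The crop shows the red key standing upright in the block's end slot, with its bow at crop (97,212), which is top pixel (145,223). The turquoise look-alike lies apart on the table at crop (87,42). I'll go over the lock first, since it is on the way, and look with the wrist camera.

Call:
drive_tool(increments=[[[0,24,25,3,0,0,-0.02],[0,24,25,3,0,0,-0.02],[0,24,25,3,0,0,-0.02],[0,24,25,3,0,0,-0.02],[0,24,25,3,0,0,-0.02]]])

```text
t: 0.52
ee_pos: [0.3214, -0.5179, 0.2339]
orientation: [0.995, 0.1, -0.0, -0.0]
contact_force: [0.9, -0.3, -0.5]
finger_gap: 0.0857
gripper_force: 0.0
```

Call:
drive_tool(increments=[[[0,24,25,3,0,0,-0.02],[0,24,25,3,0,0,-0.02],[0,24,25,3,0,0,-0.02],[0,24,25,3,0,0,-0.02],[0,24,25,3,0,0,-0.02]]])

```text
t: 0.93
ee_pos: [0.4414, -0.3929, 0.249]
orientation: [0.999, 0.05, -0.0, -0.0]
contact_force: [1.2, -0.1, 0.4]
finger_gap: 0.0854
gripper_force: 0.0
```

Call:
drive_tool(increments=[[[0,24,26,-4,0,0,-0.02],[0,24,26,-4,0,0,-0.02],[0,24,26,-4,0,0,-0.02],[0,20,20,-4,0,0,-0.02],[0,16,18,-4,0,0,-0.02]]])

```text
t: 1.35
ee_pos: [0.5502, -0.2758, 0.2286]
orientation: [1.0, 0.002, -0.0, -0.0]
contact_force: [0.2, 0.0, -0.5]
finger_gap: 0.0854
gripper_force: 0.0
```

```bash
python3 - <<'E'
from h import *
st,im,D=shot('wrist','w1')
print(st['t'],st['ee_pos'],st['orientation'],st['q'],np.abs(st['qvel']).max())
for n,P in[('lock',[.557,-.263,.105]),('keeper',[.572,-.213,.096])]: print(n,proj('wrist',P,st))
E
```

```text
1.35 [ 0.5501968  -0.27583456  0.22858519] [ 9.99998468e-01  1.67646542e-03 -6.39560194e-05 -4.99741676e-04] [ 0.53133539  0.3716054  -0.17870271  1.6635854   0.07101604  1.11328023
 -1.23428871] 0.7096194479612269
lock (np.float64(263.5334938408168), np.float64(193.78655017572436))
keeper (np.float64(213.6451870891425), np.float64(176.66240121819646))
```

View pics/w1.png

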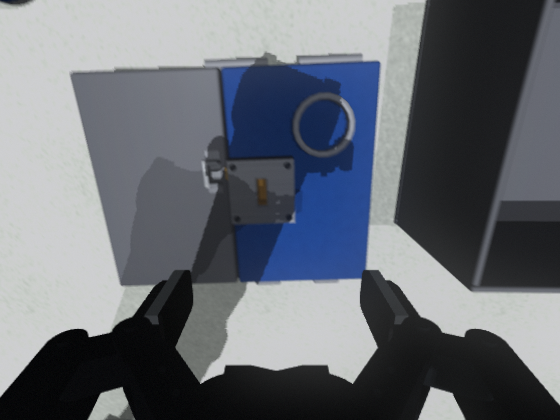

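The wrist view shows the lock plate with corners near (229,160), (293,158), (295,223) and (231,224), and the brass slot at about (262,190). The keeper is at about (212,170). Next I'll work out the lock and key positions and go to the block.

```bash
python3 - <<'E'
from h import *
import pickle
st=pickle.load(open('pics/w1.pkl','rb'));z=np.load('pics/w1.npz');im=z['im'];D=z['D']
C=[(229,160),(293,158),(295,223),(231,224)]
P=np.array([onz('wrist',u,v,.105,st) for u,v in C]);print(np.round(P,4),P.mean(0))
# depth based plate mask
H,W=D.shape
m=manip.camera_model('wrist');T=c2w('wrist',m,st)
uv=[(u,v) for v in range(145,240) for u in range(190,310)]
X=np.array([dep('wrist',u,v,D,st) for u,v in uv])
pl=X[(abs(X[:,2]-.105)<.006)];print(len(pl),pl.mean(0),np.median(pl[:,2]))
c=cv2.minAreaRect((pl[:,:2]*1000).astype(np.float32));print('plate',c)
lid=[onz('wrist',u,v,.08,st) for u,v in[(223,69),(379,62),(237,283),(368,280)]]
for a,b in((0,1),(2,3),(0,2),(1,3)):
    d=lid[b]-lid[a];print(np.round(d,3),np.degrees(np.arctan2(d[1],d[0])))
print(np.round(onz('wrist',262,190,.105,st),4))
for n,u,v in[('red',145,223),('yel',202,237)]: print(n,onz('top',u,v,.068))
E
```

```text
[[ 0.5899 -0.2305  0.105 ]
 [ 0.5921 -0.2912  0.105 ]
 [ 0.5264 -0.2948  0.105 ]
 [ 0.525  -0.2295  0.105 ]] [ 0.55836664 -0.26151819  0.105     ]Traceback (most recent call last):
  File "<stdin>", line 10, in <module>
  File "h.py", line 17, in dep
    m=manip.camera_model(name);T=c2w(name,m,st);p=und(m,u,v)*D[int(v),int(u)]
ValueError: time passes only in moves, steps and waits
```

Call:
drive_tool(increments=[[[0,-4,40,3,0,0,0.1],[0,-4,40,3,0,0,0.1],[0,-4,40,3,0,0,0.1],[0,-4,40,3,0,0,0.1],[0,-4,40,3,0,0,0.1]]])

```text
t: 1.82
ee_pos: [0.5278, -0.0769, 0.2441]
orientation: [0.968, 0.251, -0.0, 0.0]
contact_force: [1.0, 0.1, -0.0]
finger_gap: 0.0859
gripper_force: 0.0
```

Call:
drive_tool(increments=[[[0,-4,40,0,0,0,0.1],[0,-4,40,0,0,0,0.1],[0,-4,40,0,0,0,0.1],[0,-4,40,0,0,0,0.1],[0,-4,40,0,0,0,0.1]]])

```text
t: 2.23
ee_pos: [0.5079, 0.1229, 0.2442]
orientation: [0.876, 0.482, -0.0, 0.0]
contact_force: [-0.1, 0.3, 0.3]
finger_gap: 0.0854
gripper_force: 0.0
```

Call:
drive_tool(increments=[[[0,0,38,-10,0,0,0.08],[0,0,38,-10,0,0,0.08],[0,0,36,-10,0,0,0.08],[0,0,25,-10,0,0,0.08],[0,0,0,0,0,0,0.04]]])

```text
t: 2.65
ee_pos: [0.5057, 0.2645, 0.2023]
orientation: [0.773, 0.634, -0.001, -0.002]
contact_force: [-1.0, 0.7, 0.5]
finger_gap: 0.0858
gripper_force: 0.0
```

```bash
python3 - <<'E'
from h import *
st,im,D=shot('wrist','w2')
print(st['t'],st['ee_pos'],st['orientation'],st['q'],np.abs(st['qvel']).max())
for n,P in[('red',[.531,.328,.068]),('yel',[.502,.193,.068])]: print(n,proj('wrist',P,st))
E
```

```text
2.65 [0.5057119  0.26447202 0.20230015] [ 7.73145271e-01  6.34223912e-01 -5.68848296e-04 -2.46891097e-03] [-0.04909837  0.39002176 -0.65179553  1.77653023  0.26111215  1.06522681
 -0.98943809] 0.45123155767934087
red (np.float64(290.9200459919707), np.float64(131.26955756331415))
yel (np.float64(286.961930374051), np.float64(260.9316012002546))
```

View pics/w2.png

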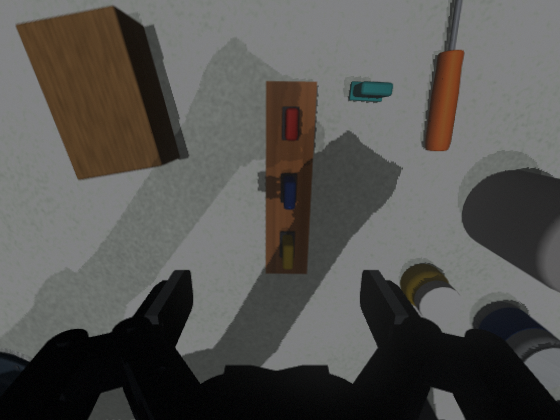

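The red bow is at about (292,123) in the wrist view, blue at (290,190) and yellow at (288,250). The turquoise look-alike is at (372,90), off to the side.

```bash
cat >> h.py <<'E'
import functools
_cm=functools.lru_cache(None)(manip.camera_model)
class _M: pass
def cloud(name,D,st,box):
    u0,u1,v0,v1=box;m=_cm(name);T=c2w(name,m,st)
    U,V=np.meshgrid(np.arange(u0,u1),np.arange(v0,v1))
    r=und(m,U,V) if 0 else None
    x=(U-m['cx'])/m['fx'];y=(V-m['cy'])/m['fy'];a,b=x,y
    for _ in range(20):
        s=1+m['k1']*(a*a+b*b);a,b=x/s,y/s
    d=D[v0:v1,u0:u1];P=np.stack([a*d,b*d,d],-1)
    return P@T[:3,:3].T+T[:3,3]
E
sed -i 's/m=manip.camera_model(name)/m=_cm(name)/' h.py
python3 - <<'E'
from h import *
import pickle
def ld(t): 
    z=np.load(f'pics/{t}.npz');return pickle.load(open(f'pics/{t}.pkl','rb')),z['im'],z['D']
st,im,D=ld('w1')
b=(185,310,145,240);X=cloud('wrist',D,st,b).reshape(-1,3)
pl=X[(abs(X[:,2]-.105)<.008)];print(len(pl),pl.mean(0),np.median(pl[:,2]),pl[:,2].std())
print('plate',cv2.minAreaRect((pl[:,:2]*1000).astype(np.float32)))
for a in(1,5,50,95,99): print(a,np.percentile(pl[:,:2],a,axis=0))
L=[onz('wrist',u,v,.08,st) for u,v in[(223,69),(379,62),(237,283),(368,280)]]
for i,j in((1,0),(3,2),(2,0),(3,1)):
    d=L[j]-L[i];print(np.round(d,3),np.degrees(np.arctan2(d[1],d[0])))
print('slot',np.round(onz('wrist',262,190,.105,st),4))
st,im,D=ld('w2')
hsv=cv2.cvtColor(im,cv2.COLOR_RGB2HSV)
b=(255,330,70,285);X=cloud('wrist',D,st,b);h=hsv[b[2]:b[3],b[0]:b[1]];m_=im[b[2]:b[3],b[0]:b[1]].astype(int)
for n,mask in[('red',((h[...,0]<5)|(h[...,0]>172))&(h[...,1]>150)),('blue',(h[...,0]>105)&(h[...,0]<130)&(h[...,1]>130)),('yel',(h[...,0]>22)&(h[...,0]<35)&(h[...,1]>120))]:
    Y=X[mask];print(n,len(Y),Y[:,2].min(),Y[:,2].max());t=Y[Y[:,2]>.061];
    vv,uu=np.nonzero(mask);print('  px',uu.min()+b[0],uu.max()+b[0],vv.min()+b[2],vv.max()+b[2])
    if len(t)>5: print('  top',t.mean(0),len(t),cv2.minAreaRect((t[:,:2]*1000).astype(np.float32)))
w=X[(abs(X[...,2]-.03)<.005)];print('block',w.mean(0),cv2.minAreaRect((w[:,:2]*1000).astype(np.float32)))
c=cv2.resize(im[95:150,265:320],None,fx=10,fy=10,interpolation=cv2.INTER_CUBIC);cv2.imwrite('pics/c2.png',c[:,:,::-1])
E
```

```text
4204 [ 0.56090809 -0.25959662  0.10611708] 0.10656777250068034 0.002121405925360326
plate ((557.9765014648438, -248.6973114013672), (64.44390106201172, 89.99699401855469), 2.4710731506347656)
1 [ 0.52709042 -0.29296886]
5 [ 0.53022398 -0.2904747 ]
50 [ 0.56237967 -0.25944886]
95 [ 0.58881206 -0.23036109]
99 [ 0.59084452 -0.2048154 ]
[-0.006  0.145  0.   ] 92.44753286859276
[-0.005  0.155  0.   ] 91.85403744746927
[0.23  0.004 0.   ] 1.0468035860927938
[0.232 0.014 0.   ] 3.4855713879378167
slot [ 0.5621 -0.2607  0.105 ]
red 365 0.0654141999340912 0.3587713296403349
  px 286 297 108 140
  top [0.53258437 0.33466254 0.07070357] 365 ((532.5194091796875, 334.41790771484375), (18.35817527770996, 28.290027618408203), 9.980896949768066)
blue 242 0.06737432050113185 0.3587713296403349
  px 285 294 182 208
  top [0.51833114 0.26705253 0.0706411 ] 242 ((521.807861328125, 298.3648986816406), (91.48079681396484, 10.943195343017578), 83.63933563232422)
yel 200 0.04320593325394706 0.07078641347360609
  px 283 293 236 268
  top [0.50415461 0.20019359 0.06890621] 182 ((504.1628112792969, 198.68222045898438), (28.20169448852539, 10.95771598815918), 78.78610229492188)
block [0.52135698 0.28013435 0.03166766] ((518.3768310546875, 265.68829345703125), (223.4621124267578, 51.97623825073242), 77.87979888916016)
```

Block centre (.518,.266), long axis 77.9°, red slot at (.533,.334), which agrees with the bow. The lock yaw is about 0.04. Next I'll go above the red key and settle.

Call:
drive_tool(increments=[[[0.5,5,15,-10,0,0,0],[0.5,5,15,-15,0,0,0],[0.5,5,15,-17,0,0,0],[0.5,5,15,-17,0,0,0],[0.5,4,15,-15,0,0,0]]])

```text
t: 3.12
ee_pos: [0.5335, 0.3323, 0.129]
orientation: [0.778, 0.628, -0.001, 0.001]
contact_force: [0.7, 0.5, -0.0]
finger_gap: 0.0426
gripper_force: 0.0
```

Call:
drive_tool(increments=[[[0.5,0,0,0,0,0,0],[0.5,0,0,0,0,0,0],[0.5,0,0,0,0,0,0],[0.5,0,0,0,0,0,0],[0.5,0,0,0,0,0,0]]])

```text
t: 3.53
ee_pos: [0.5334, 0.3326, 0.1314]
orientation: [0.778, 0.629, 0.001, 0.001]
contact_force: [-0.5, 0.0, 0.2]
finger_gap: 0.0425
gripper_force: 0.0
```

```bash
cat >> h.py <<'E'
def yaw(st): 
    q=st['orientation'];return 2*np.arctan2(q[1],q[0])
def red(st,im,D):
    hsv=cv2.cvtColor(im,cv2.COLOR_RGB2HSV);mask=((hsv[...,0]<5)|(hsv[...,0]>172))&(hsv[...,1]>150)&(hsv[...,2]>40)
    n,l,s,c=cv2.connectedComponentsWithStats(mask.astype(np.uint8));return [(s[i].tolist(),np.round(c[i],1)) for i in range(1,n) if s[i][4]>60],mask
E
python3 - <<'E'
from h import *
st,im,D=shot('wrist','w3')
print(st['t'],st['ee_pos'],yaw(st),R.from_quat(st['orientation']).as_rotvec(),st['finger_gap'],np.abs(st['qvel']).max())
r,m=red(st,im,D);print(r)
X=cloud('wrist',D,st,(0,560,0,420));Y=X[m];Y=Y[abs(Y[:,2]-.068)<.006];print(len(Y),Y.mean(0),cv2.minAreaRect((Y[:,:2]*1000).astype(np.float32)))
print('expected',proj('wrist',[.533,.334,.068],st))
# key in tool frame
Rm=R.from_quat(st['orientation']).as_matrix();print('tool frame',Rm.T@(Y.mean(0)-st['ee_pos']))
cv2.imwrite('pics/c3.png',cv2.resize(im[130:420,130:420],None,fx=2,fy=2,interpolation=cv2.INTER_CUBIC)[:,:,::-1])
E
```

```text
3.5333 [0.53340678 0.33257552 0.13138228] 1.360191421902749 [2.44178258e+00 1.97496182e+00 2.35527821e-03] 0.042498394035097954 0.004782783056567974
[([270, 204, 14, 33, 409], array([276.4, 220.8]))]
409 [0.53321611 0.33491586 0.06935235] ((533.3333129882812, 335.0885009765625), (27.231515884399414, 10.426252365112305), 77.57505798339844)
expected (np.float64(276.39619326435644), np.float64(221.39920435985073))
tool frame [ 0.0022188  -0.0007866   0.06202971]
```

View pics/c3.png

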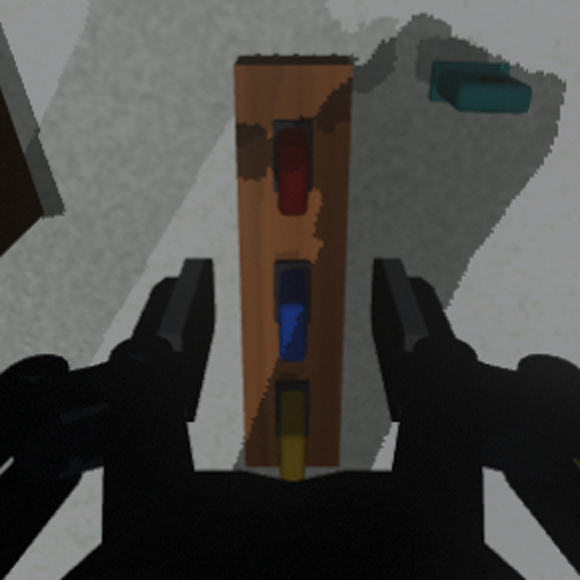

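The bow sits midway between the fingers, at image u≈276 for both, and its yaw of 77.6° matches. I'll descend and grip.

Call:
drive_tool(increments=[[[0.5,0,1,-14,0,0,0],[0.5,0,0,-14,0,0,0],[0.5,0,0,-14,0,0,0],[0.5,0,0,-14,0,0,0],[0.5,0,0,-12,0,0,0]]], squeeze=50)

```text
t: 4.0
ee_pos: [0.5318, 0.3338, 0.0596]
orientation: [0.777, 0.63, -0.001, -0.0]
contact_force: [-0.0, 0.3, -0.0]
finger_gap: 0.0425
gripper_force: 0.0
```

Call:
drive_tool(increments=[[[0.5,0,0,0,0,0,0],[0.8,0,0,0,0,0,0],[1,0,0,0,0,0,0],[1,0,0,0,0,0,0],[1,0,0,0,0,0,0]]], squeeze=50)

```text
t: 4.42
ee_pos: [0.5332, 0.335, 0.0631]
orientation: [0.777, 0.629, 0.001, 0.0]
contact_force: [0.1, -1.3, 0.5]
finger_gap: -0.0001
gripper_force: 0.0
```

Call:
drive_tool(increments=[[[1,0,0,0,0,0,0],[1,0,0,0,0,0,0],[1,0,0,0,0,0,0],[1,0,0,0,0,0,0],[1,0,0,0,0,0,0]]], squeeze=50)

```text
t: 4.83
ee_pos: [0.5327, 0.3345, 0.0623]
orientation: [0.777, 0.629, 0.0, 0.0]
contact_force: [0.6, -0.1, 0.4]
finger_gap: -0.0001
gripper_force: 0.0
```

```bash
python3 - <<'E'
from h import *
st,im,D=shot('wrist','w4')
for k in('t','ee_pos','contact_force','moment','finger_gap','gripper_force'):print(k,np.round(st[k],4))
print(yaw(st),R.from_quat(st['orientation']).as_matrix()[:,2]);r,m=red(st,im,D);print(r)
E
```

```text
t 4.8333
ee_pos [0.5327 0.3345 0.0623]
contact_force [ 0.6037 -0.0613  0.4251]
moment [-0.053  -0.0173 -0.0262]
finger_gap -0.0001
gripper_force 0.0
1.3617431647941936 [ 1.76036414e-04  6.92612436e-05 -9.99999982e-01]
[]
```

The fingers shut on nothing, so I need to look.

```bash
python3 - <<'E'
from h import *
im,D=manip.get_image('scene')
p=np.array(proj('scene',[.533,.334,.06]));print(p)
u,v=int(p[0]),int(p[1]);a=cv2.resize(im[v-70:v+70,u-80:u+80],(640,560),interpolation=cv2.INTER_CUBIC)
w=cv2.imread('pics/w4.png')[:,:,::-1]
cv2.imwrite('pics/c4.png',np.hstack([cv2.resize(a,(400,350)),cv2.resize(w[100:420,80:480],(400,350))])[:,:,::-1])
E
```

```text
[391.57479768 270.70465623]
```

View pics/c4.png

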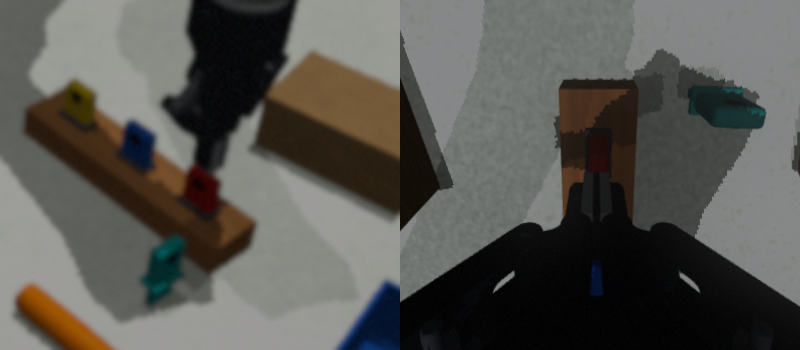

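The fingers closed just short of the red key, on its −y side. The tip does not appear where the model puts it, so I'll measure it from depth.

```bash
python3 - <<'E'
from h import *
import pickle
z=np.load('pics/w4.npz');im,D=z['im'],z['D'];st=pickle.load(open('pics/w4.pkl','rb'))
m=_cm('wrist');T=m['tool_from_camera']
W=cloud('wrist',D,st,(0,560,0,420));Rm=R.from_quat(st['orientation']).as_matrix();X=(W-st['ee_pos'])@Rm
for v in range(215,340,8): print(v,[ (u,np.round(X[v,u]*1000).tolist(),im[v,u].tolist()) for u in(272,277,282)])
print('pred tip',proj('wrist',st['ee_pos']+Rm@[0,0,.025],st))
im2,D2=manip.get_image('scene')
np.savez('pics/s2.npz',im=im2,D=D2)
S=cloud('scene',D2,None,(340,450,180,330))
near=(np.abs(S[...,0]-.53)<.06)&(np.abs(S[...,1]-.325)<.06)&(S[...,2]>.035)&(S[...,2]<.1)
i=im2[180:330,340:450].astype(int)
rd=near&(i[...,0]>2*i[...,1])&(i[...,0]>2*i[...,2])&(i[...,0]>60)
dk=near&(i.max(-1)<60)
print('scene red',S[rd].mean(0),np.percentile(S[rd],[2,98],axis=0),rd.sum())
for lo in(.035,.045,.055,.065,.075):
    q=dk&(S[...,2]>lo)&(S[...,2]<lo+.01)
    if q.sum()>3: print('dark z',lo,q.sum(),np.median(S[q],axis=0),np.percentile(S[q],[5,95],axis=0).round(3).tolist())
E
```

```text
Traceback (most recent call last):
NameError: name '_cm' is not defined
```

```bash
python3 - <<'E'
from h import *
import pickle
z=np.load('pics/w4.npz');im,D=z['im'],z['D'];st=pickle.load(open('pics/w4.pkl','rb'))
W=cloud('wrist',D,st,(0,560,0,420));Rm=R.from_quat(st['orientation']).as_matrix();X=(W-st['ee_pos'])@Rm
for v in range(215,340,8): print(v,[ (u,np.round(X[v,u]*1000).tolist(),im[v,u].tolist()) for u in(272,277,282)])
print('pred tip',proj('wrist',st['ee_pos']+Rm@[0,0,.025],st))
im2,D2=manip.get_image('scene')
np.savez('pics/s2.npz',im=im2,D=D2)
S=cloud('scene',D2,None,(340,450,180,330))
near=(np.abs(S[...,0]-.53)<.06)&(np.abs(S[...,1]-.325)<.06)&(S[...,2]>.035)&(S[...,2]<.1)
i=im2[180:330,340:450].astype(int)
rd=near&(i[...,0]>2*i[...,1])&(i[...,0]>2*i[...,2])&(i[...,0]>60)
dk=near&(i.max(-1)<60)
print('scene red',S[rd].mean(0),np.percentile(S[rd],[2,98],axis=0),rd.sum())
for lo in(.035,.045,.055,.065,.075):
    q=dk&(S[...,2]>lo)&(S[...,2]<lo+.01)
    if q.sum()>3: print('dark z',lo,q.sum(),np.median(S[q],axis=0),np.percentile(S[q],[5,95],axis=0).round(3).tolist())
E
```

```text
215 [(272, [18.0, -4.0, 30.0], [62, 41, 26]), (277, [17.0, -0.0, 32.0], [35, 25, 17]), (282, [18.0, 3.0, 32.0], [32, 22, 15])]
223 [(272, [14.0, -4.0, 26.0], [24, 15, 14]), (277, [15.0, -0.0, 23.0], [27, 13, 11]), (282, [15.0, 3.0, 24.0], [27, 11, 9])]
231 [(272, [15.0, -4.0, 10.0], [30, 14, 13]), (277, [15.0, -0.0, 8.0], [30, 13, 11]), (282, [15.0, 3.0, 10.0], [29, 11, 8])]
239 [(272, [14.0, -3.0, -2.0], [30, 12, 11]), (277, [15.0, -0.0, -3.0], [30, 11, 9]), (282, [15.0, 2.0, -4.0], [30, 12, 11])]
247 [(272, [12.0, -3.0, -7.0], [38, 14, 11]), (277, [12.0, -0.0, -7.0], [40, 15, 12]), (282, [12.0, 2.0, -8.0], [38, 12, 12])]
255 [(272, [7.0, -3.0, -7.0], [37, 12, 11]), (277, [7.0, -0.0, -7.0], [39, 12, 11]), (282, [7.0, 2.0, -7.0], [38, 12, 12])]
263 [(272, [11.0, -3.0, -24.0], [27, 27, 27]), (277, [10.0, -1.0, -23.0], [15, 13, 12]), (282, [11.0, 2.0, -24.0], [27, 27, 28])]
271 [(272, [11.0, -3.0, -31.0], [26, 26, 27]), (277, [11.0, -1.0, -32.0], [12, 12, 11]), (282, [11.0, 2.0, -32.0], [27, 27, 27])]
279 [(272, [11.0, -3.0, -39.0], [23, 23, 24]), (277, [11.0, -1.0, -40.0], [14, 13, 12
[... 890 characters left out ...]
0, -61.0], [5, 7, 7])]
pred tip (np.float64(277.598829674558), np.float64(242.7608366519825))
scene red [0.53774299 0.32728066 0.0580979 ] [[0.53469674 0.32331786 0.0419496 ]
 [0.53956528 0.34256108 0.0663929 ]] 8
dark z 0.035 83 [0.53795522 0.32861199 0.03966639] [[0.524, 0.267, 0.035], [0.543, 0.351, 0.044]]
dark z 0.045 79 [0.5392496  0.3296284  0.04995029] [[0.524, 0.268, 0.045], [0.544, 0.35, 0.055]]
dark z 0.055 75 [0.53954565 0.3301618  0.06010622] [[0.525, 0.268, 0.055], [0.544, 0.35, 0.064]]
dark z 0.065 32 [0.53943024 0.33584621 0.06650889] [[0.53, 0.302, 0.065], [0.542, 0.348, 0.074]]
dark z 0.075 19 [0.5429043  0.34202076 0.08220315] [[0.538, 0.332, 0.076], [0.546, 0.347, 0.084]]
```

Depth puts the closed fingertips at about tool z = −19 mm, not +25 mm. They closed above the bow, whose top reads z=.069, and that is correct. I'll check the finger and palm geometry in the open-gripper picture before going lower.

```bash
python3 - <<'E'
from h import *
import pickle
z=np.load('pics/w3.npz');im,D=z['im'],z['D'];st=pickle.load(open('pics/w3.pkl','rb'))
W=cloud('wrist',D,st,(0,560,0,420));Rm=R.from_quat(st['orientation']).as_matrix();X=(W-st['ee_pos'])@Rm
for u in(232,228,222): print('L',u,[(v,np.round(X[v,u]*1000).tolist()) for v in range(256,345,8)])
for u in(276,240,310): print('palm',u,[(v,np.round(X[v,u]*1000).tolist()) for v in range(360,420,8)])
F=X.reshape(-1,3);F=F[(D.reshape(-1)>0)&(F[:,2]<.03)]
print('max z of gripper pts',np.percentile(F[:,2],[50,90,99,100]))
print(manip.tips_ahead, manip.observe()['ee_pos'],[a for a in dir(manip) if a[0]!='_'])
E
```

```text
L 232 [(256, [-63.0, -49.0, 130.0]), (264, [11.0, -23.0, -25.0]), (272, [10.0, -22.0, -32.0]), (280, [7.0, -22.0, -33.0]), (288, [3.0, -22.0, -34.0]), (296, [-2.0, -23.0, -33.0]), (304, [-6.0, -23.0, -34.0]), (312, [-11.0, -23.0, -34.0]), (320, [-146.0, -53.0, 130.0]), (328, [-157.0, -53.0, 129.0]), (336, [-169.0, -54.0, 130.0]), (344, [-180.0, -54.0, 130.0])]
L 228 [(256, [-63.0, -53.0, 130.0]), (264, [11.0, -25.0, -25.0]), (272, [11.0, -24.0, -33.0]), (280, [11.0, -23.0, -41.0]), (288, [8.0, -23.0, -42.0]), (296, [5.0, -23.0, -43.0]), (304, [1.0, -23.0, -44.0]), (312, [-2.0, -22.0, -46.0]), (320, [-5.0, -22.0, -47.0]), (328, [-9.0, -22.0, -48.0]), (336, [-169.0, -58.0, 130.0]), (344, [-180.0, -59.0, 130.0])]
L 222 [(256, [-63.0, -59.0, 129.0]), (264, [11.0, -28.0, -25.0]), (272, [11.0, -27.0, -32.0]), (280, [11.0, -26.0, -40.0]), (288, [11.0, -24.0, -46.0]), (296, [11.0, -23.0, -52.0]), (304, [7.0, -23.0, -53.0]), (312, [4.0, -24.0, -53.0]), (320, [-1.0, -24.0, -53.0]), (328, [-5.0, -24.0, -52.0]), (336, [-8.0, -24.0, -54.0]), (344, [17.0, -17.0, -86.0])]
palm 276 [(360, [-136.0, -
[... 181 characters left out ...]
, (416, [11.0, -1.0, -103.0])]
palm 240 [(360, [-205.0, -45.0, 130.0]), (368, [10.0, -12.0, -88.0]), (376, [11.0, -11.0, -91.0]), (384, [11.0, -11.0, -94.0]), (392, [11.0, -11.0, -96.0]), (400, [12.0, -10.0, -99.0]), (408, [11.0, -10.0, -101.0]), (416, [11.0, -10.0, -103.0])]
palm 310 [(360, [-205.0, 41.0, 130.0]), (368, [10.0, 9.0, -88.0]), (376, [11.0, 9.0, -91.0]), (384, [11.0, 8.0, -94.0]), (392, [10.0, 8.0, -96.0]), (400, [11.0, 8.0, -99.0]), (408, [10.0, 8.0, -100.0]), (416, [11.0, 7.0, -103.0])]
max z of gripper pts [-0.08839439 -0.05968723 -0.02320743  0.02999699]
0.025 [0.53268086 0.33447314 0.06222586] ['Unreachable', 'camera_model', 'get_image', 'hand_in', 'observe', 'tips_ahead']
```

The whole gripper sits about 42 mm farther back than the reported TCP implies. The palm edge reads −88 against the stated −48, and the tips read −19 against +25. World measurements stay consistent, so I'll apply a 42 mm lower reported z. I'll open, descend 42 mm and grip.

Call:
drive_tool(increments=[[[0.5,0,0,0,0,0,0],[0.5,0,0,0,0,0,0],[0.5,0,0,0,0,0,0],[0.5,0,0,0,0,0,0],[0.5,0,0,0,0,0,0]]])

```text
t: 5.4
ee_pos: [0.5327, 0.3345, 0.0622]
orientation: [0.777, 0.629, 0.0, 0.0]
contact_force: [-0.3, 0.5, -0.0]
finger_gap: 0.0428
gripper_force: 0.0
```

Call:
drive_tool(increments=[[[0.5,0,0,-8,0,0,0],[0.5,0,0,-8,0,0,0],[0.5,0,0,-8,0,0,0],[0.5,0,0,-8,0,0,0],[0.5,0,0,-6,0,0,0]]])

```text
t: 5.82
ee_pos: [0.5321, 0.334, 0.0226]
orientation: [0.777, 0.63, -0.001, -0.0]
contact_force: [-0.5, 0.1, 0.0]
finger_gap: 0.0426
gripper_force: 0.0
```

Call:
drive_tool(increments=[[[0.5,0,0,-3,0,0,0],[0.5,0,0,0,0,0,0],[0.5,0,0,0,0,0,0],[0.5,0,0,0,0,0,0],[0.5,0,0,0,0,0,0]]])

```text
t: 6.23
ee_pos: [0.533, 0.3348, 0.0217]
orientation: [0.777, 0.63, 0.001, 0.0]
contact_force: [0.2, -1.6, 0.2]
finger_gap: 0.0427
gripper_force: 0.0
```

Call:
drive_tool(increments=[[[0.75,0,0,0,0,0,0],[0.85,0,0,0,0,0,0],[1,0,0,0,0,0,0],[1,0,0,0,0,0,0],[1,0,0,0,0,0,0]]], squeeze=40)

```text
t: 6.65
ee_pos: [0.5332, 0.3349, 0.0221]
orientation: [0.777, 0.629, 0.001, 0.0]
contact_force: [-0.5, -1.0, 6.0]
finger_gap: 0.0117
gripper_force: 60.1
```

```bash
cat >> h.py <<'E'
def show(st):
    for k in('t','ee_pos','contact_force','moment','finger_gap','gripper_force'):print(k,np.round(st[k],4),end='; ')
    print('yaw',round(yaw(st),4),'zaxis',R.from_quat(st['orientation']).as_matrix()[:2,2].round(4),'q7',st['q'][6].round(2))
E
python3 - <<'E'
from h import *
show(manip.observe())
E
```

```text
t 6.65; ee_pos [0.5332 0.3349 0.0221]; contact_force [-0.4917 -0.9698  6.0025]; moment [-0.1456  0.1076  0.0043]; finger_gap 0.0117; gripper_force 60.1038; yaw 1.3618 zaxis [0.0014 0.0008] q7 -1.22
```

Gripped, with a gap of 11.7 mm. Lifting straight up.

Call:
drive_tool(increments=[[[1,0,0,5,0,0,0],[1,0,0,8,0,0,0],[1,0,0,9,0,0,0],[1,0,0,9,0,0,0],[1,0,0,9,0,0,0]]], squeeze=60)

```text
t: 7.07
ee_pos: [0.5325, 0.3347, 0.0623]
orientation: [0.777, 0.63, 0.0, -0.0]
contact_force: [0.5, 0.8, -0.7]
finger_gap: 0.0109
gripper_force: 77.2
```

Call:
drive_tool(increments=[[[1,0,0,20,0,0,0],[1,0,0,20,0,0,0],[1,0,0,20,0,0,0],[1,0,0,20,0,0,0],[1,0,0,20,0,0,0]]])

```text
t: 7.48
ee_pos: [0.5324, 0.3346, 0.1631]
orientation: [0.777, 0.63, 0.0, -0.0]
contact_force: [0.1, 0.1, -0.4]
finger_gap: 0.0112
gripper_force: 77.2
```

Call:
drive_tool(increments=[[[1,0,-25,0,0,0,-0.06],[1,0,-32,0,0,0,-0.073],[1,2,-35,0,0,0,-0.076],[1,2,-35,0,0,0,-0.076],[1,2,-35,0,0,0,-0.076]]])

```text
t: 7.9
ee_pos: [0.5384, 0.1712, 0.1622]
orientation: [0.878, 0.479, 0.0, 0.0]
contact_force: [0.1, 0.3, -1.0]
finger_gap: 0.0112
gripper_force: 77.3
```

Call:
drive_tool(increments=[[[1,2,-35,0,0,0,-0.076],[1,2,-35,0,0,0,-0.076],[1,2,-35,0,0,0,-0.076],[1,2,-35,0,0,0,-0.076],[1,2,-35,0,0,0,-0.076]]])

```text
t: 8.32
ee_pos: [0.5485, -0.0039, 0.1622]
orientation: [0.953, 0.304, 0.001, 0.0]
contact_force: [0.5, 0.7, -0.1]
finger_gap: 0.0111
gripper_force: 77.3
```

Call:
drive_tool(increments=[[[1,2,-35,0,0,0,-0.076],[1,2,-35,0,0,0,-0.076],[1,2,-35,0,0,0,-0.076],[1,2,-35,0,0,0,-0.076],[1,2,-35,0,0,0,-0.076]]])

```text
t: 8.73
ee_pos: [0.5586, -0.1788, 0.1622]
orientation: [0.993, 0.119, 0.001, 0.0]
contact_force: [-0.6, -0.7, -0.9]
finger_gap: 0.0113
gripper_force: 77.3
```

Call:
drive_tool(increments=[[[1,1,-20,0,0,0,-0.046],[1,0,-6,0,0,0,0],[1,0,0,0,0,0,0],[1,0,0,0,0,0,0],[1,0,0,0,0,0,0]]])

```text
t: 9.15
ee_pos: [0.56, -0.2004, 0.1614]
orientation: [0.995, 0.099, 0.0, -0.001]
contact_force: [0.1, -0.7, -0.6]
finger_gap: 0.0109
gripper_force: 77.3
```

```bash
python3 - <<'E'
from h import *
st,im,D=shot('wrist','w5');show(st)
print('keyhole pred',proj('wrist',[.5585,-.261,.105],st),'ee',proj('wrist',st['ee_pos'],st))
cv2.imwrite('pics/c5.png',cv2.resize(im[120:340,150:400],None,fx=2.7,fy=2.7,interpolation=cv2.INTER_CUBIC)[:,:,::-1])
E
```

```text
t 9.15; ee_pos [ 0.56   -0.2004  0.1614]; contact_force [ 0.15   -0.6902 -0.6229]; moment [ 0.0385 -0.0167 -0.0476]; finger_gap 0.0109; gripper_force 77.2917; yaw 0.1993 zaxis [0.0001 0.0016] q7 -1.2
keyhole pred (np.float64(351.62978230798296), np.float64(240.87975859047427)) ee (np.float64(276.732958970395), np.float64(258.5671691387721))
```

View pics/c5.png

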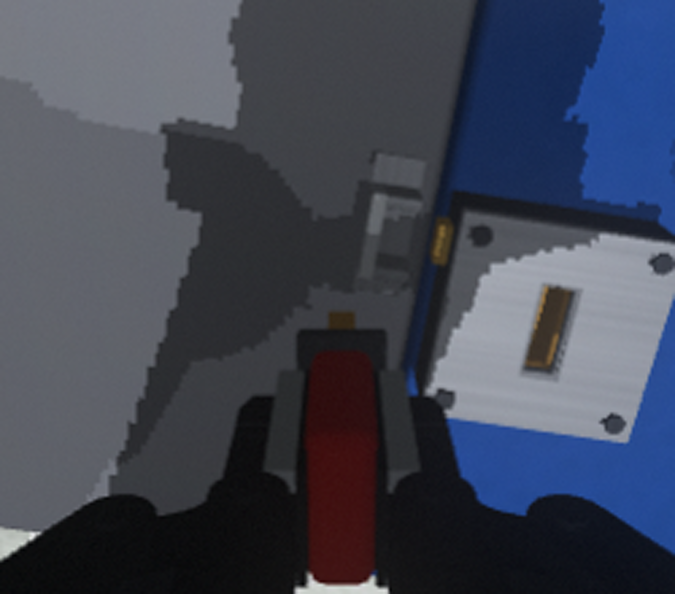

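The lock's slot centre is at about crop (551,331), which is pixel (354.1,242.6). The slot ends are at crop (562,287) and (539,375). The key hangs straight, with the end of its blade's front edge at crop (342,312), pixel (276.7,235.6).

```bash
python3 - <<'E'
from h import *
import pickle
z=np.load('pics/w5.npz');im,D=z['im'],z['D'];st=pickle.load(open('pics/w5.pkl','rb'))
f=lambda x,y:(150+(x+.5)/2.7-.5,120+(y+.5)/2.7-.5)
g=lambda x,y,zz=.105:onz('wrist',*f(x,y),zz,st)
for n,c in[('slot corners',[(545,285),(580,290),(556,378),(523,372)]),('screws',[(481,236),(663,263),(614,423),(444,398)])]:
    P=np.array([g(*p) for p in c]);print(n,P.mean(0).round(4),(P*1000).round(1)[:,:2].tolist())
    e=P[[1,0]].mean(0)-P[[2,3]].mean(0);print('  len',np.linalg.norm(e),'yaw',np.arctan2(e[1],e[0]));e=P[[0,3]].mean(0)-P[[1,2]].mean(0);print('  wid',np.linalg.norm(e),'yaw',np.arctan2(-e[0],e[1]))
Rm=R.from_quat(st['orientation']).as_matrix()
for x in(.0105,.0085,.0125): print('tip front pred',x,proj('wrist',st['ee_pos']+Rm@[x,0,.0151],st))
for x in(.017,): print('collar top/bot front',proj('wrist',st['ee_pos']+Rm@[x,0,.0151-.027],st),proj('wrist',st['ee_pos']+Rm@[x,0,.0151-.023],st),'obs',f(342,331),f(342,368))
for x in(.015,-.015): print('bow top',proj('wrist',st['ee_pos']+Rm@[x,0,.0151-.061],st))
hsv=cv2.cvtColor(im,cv2.COLOR_RGB2HSV);m=((hsv[...,0]<8)|(hsv[...,0]>172))&(hsv[...,1]>150);vv,uu=np.nonzero(m);print('red px',uu.min(),uu.max(),vv.min(),vv.max())
W=(cloud('wrist',D,st,(0,560,0,420))-st['ee_pos'])@Rm;Q=W[m];print('bow pts tool',np.percentile(Q,[2,50,98],axis=0).round(4).tolist())
print([(v,(W[v,276]*1000).round(1).tolist(),im[v,276].tolist()) for v in range(230,340,4)])
E
```

```text
slot corners [ 0.5573 -0.263   0.105 ] [[571.2, -257.3], [571.7, -267.5], [543.2, -268.7], [543.2, -258.6]]
  len 0.02831182737290489 yaw 0.04469673792188554
  wid 0.010213995585697563 yaw 0.028564854132409865
screws [ 0.557  -0.2629  0.105 ] [[581.8, -235.5], [584.3, -288.1], [532.1, -290.3], [530.0, -237.6]]
  len 0.05209914037791842 yaw 0.040615104239084675
  wid 0.05263860498181617 yaw 0.04383177077056624
tip front pred 0.0105 (np.float64(276.7318528750696), np.float64(232.4554022521453))
tip front pred 0.0085 (np.float64(276.7271861065684), np.float64(235.38318228035658))
tip front pred 0.0125 (np.float64(276.7365540894383), np.float64(229.50755942705163))
collar top/bot front (np.float64(276.8034748399957), np.float64(240.42499333328274)) (np.float64(276.79401206767704), np.float64(237.46000098467755)) obs (276.35185185185185, 242.27777777777777) (276.35185185185185, 255.98148148148147)
bow top (np.float64(276.8995894984149), np.float64(277.0383602507349))
bow top (np.float64(276.79286734075794), np.float64(334.43633327375665))
red px 263 289 250 335
bow pts tool [[-0.0129, -0.
[... 548 characters left out ...]
4, -41.6], [47, 15, 16]), (278, [13.5, -0.4, -44.2], [48, 13, 16]), (282, [81.0, -0.3, -156.3], [59, 13, 15]), (286, [11.7, -0.4, -47.7], [62, 15, 16]), (290, [9.8, -0.4, -47.7], [65, 17, 16]), (294, [7.4, -0.4, -47.1], [64, 15, 16]), (298, [5.4, -0.4, -47.2], [65, 18, 16]), (302, [3.2, -0.4, -47.0], [63, 15, 15]), (306, [1.6, -0.4, -47.5], [63, 17, 16]), (310, [-0.2, -0.4, -48.0], [65, 18, 17]), (314, [-3.2, -0.4, -46.7], [64, 19, 18]), (318, [-4.5, -0.4, -47.8], [65, 17, 17]), (322, [-7.6, -0.4, -46.6], [65, 19, 19]), (326, [-8.8, -0.4, -47.8], [64, 20, 19]), (330, [-11.1, -0.4, -47.6], [67, 20, 20]), (334, [-12.9, -0.4, -48.0], [65, 21, 21]), (338, [-199.5, -0.5, 159.5], [198, 204, 198])]
```

Slot centre (.5573,−.2630), lock yaw 0.042, slot size read 28×10 mm (stated 27×9). I'll move to hover just above it.

Call:
drive_tool(increments=[[[1,-1,-15,0,0,0,-0.04],[1,-1,-16,0,0,0,-0.04],[1,0,-16,0,0,0,-0.04],[1,0,-16,-5,0,0,-0.037],[1,0,0,-10,0,0,0]]])

```text
t: 9.62
ee_pos: [0.5574, -0.2734, 0.1468]
orientation: [1.0, 0.014, 0.001, 0.002]
contact_force: [0.3, -0.4, -0.2]
finger_gap: 0.0112
gripper_force: 77.3
```

Call:
drive_tool(increments=[[[1,0,0,-10,0,0,0],[1,0,0,-8,0,0,0],[1,0,0,0,0,0,0],[1,0,0,0,0,0,0],[1,0,0,0,0,0,0]]])

```text
t: 10.03
ee_pos: [0.558, -0.2657, 0.1282]
orientation: [1.0, 0.02, 0.0, -0.0]
contact_force: [0.4, -0.1, -0.3]
finger_gap: 0.0116
gripper_force: 77.3
```

```bash
python3 - <<'E'
from h import *
st,im,D=shot('wrist','w6');show(st)
print('keyhole pred',proj('wrist',[.5573,-.263,.105],st),'tip pred',proj('wrist',st['ee_pos']-[0,0,.014],st))
cv2.imwrite('pics/c6.png',cv2.resize(im[180:350,190:360],None,fx=3.5,fy=3.5,interpolation=cv2.INTER_CUBIC)[:,:,::-1])
E
```

```text
t 10.0333; ee_pos [ 0.558  -0.2657  0.1282]; contact_force [ 0.4034 -0.1232 -0.3383]; moment [-0.0446 -0.0085 -0.0081]; finger_gap 0.0116; gripper_force 77.2931; yaw 0.0391 zaxis [0.0002 0.0004] q7 -1.25
keyhole pred (np.float64(272.39357226544723), np.float64(243.1469778554271)) tip pred (np.float64(276.4596698174346), np.float64(248.25617459642407))
```

View pics/c6.png

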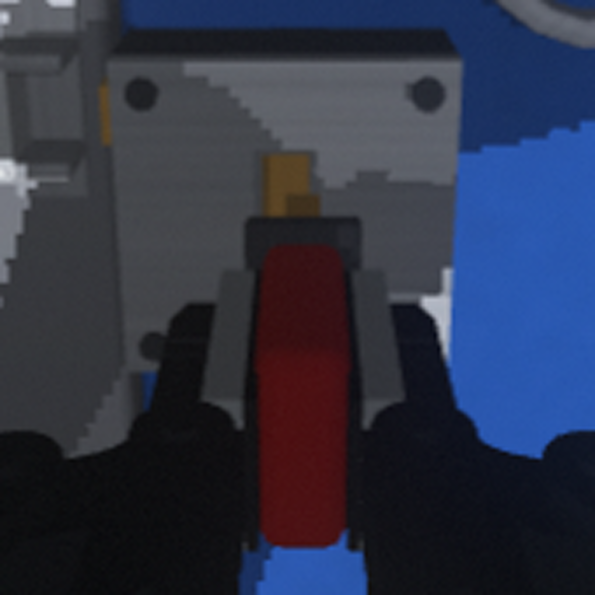

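The slot is centred at crop (289,~190) and the blade and collar at crop u≈303, so the key must go about 2.6 mm towards +y. I'll check the x direction numerically.

```bash
python3 - <<'E'
from h import *
import pickle
z=np.load('pics/w6.npz');im,D=z['im'],z['D'];st=pickle.load(open('pics/w6.pkl','rb'))
f=lambda x,y:(190+(x+.5)/3.5-.5,180+(y+.5)/3.5-.5)
for n,x,y in[('slot TL',262,153),('slot TR',316,152),('slotmidtop',289,152.5),('screwL',141,94),('screwR',428,94),('screwBL',153,347)]: print(n,(onz('wrist',*f(x,y),.105,st)*1000).round(1))
for zt in(.0135,.0151): print('tip front (303,195)',(onz('wrist',*f(303,195),st['ee_pos'][2]-zt,st)*1000).round(1))
print('collar front bottom/top (303,217)',(onz('wrist',*f(303,217),st['ee_pos'][2]-.0135+.023,st)*1000).round(1))
print('bow top front/back', (onz('wrist',*f(303,352),st['ee_pos'][2]+.0475,st)*1000).round(1),(onz('wrist',*f(303,547),st['ee_pos'][2]+.0475,st)*1000).round(1))
E
```

```text
slot TL [ 571.2 -257.3  105. ]
slot TR [ 571.8 -267.4  105. ]
slotmidtop [ 571.5 -262.4  105. ]
screwL [ 581.9 -234.9  105. ]
screwR [ 584.  -287.4  105. ]
screwBL [ 529.  -236.7  105. ]
tip front (303,195) [ 567.2 -265.2  114.7]
tip front (303,195) [ 566.5 -265.2  113.1]
collar front bottom/top (303,217) [ 573.2 -265.   137.7]
bow top front/back [ 572.4 -265.   175.7] [ 543.5 -266.2  175.7]
```

Call:
drive_tool(increments=[[[1,0.5,2.3,0,0,0,0.002],[1,0,0,-2,0,0,0],[1,0,0,-3,0,0,0],[1,0,0,-3,0,0,0],[1,0,0,0,0,0,0]]])

```text
t: 10.5
ee_pos: [0.5577, -0.264, 0.1195]
orientation: [1.0, 0.02, -0.001, -0.0]
contact_force: [0.1, 0.4, -0.2]
finger_gap: 0.0111
gripper_force: 77.3
```

Call:
drive_tool(increments=[[[1,0,0,-2,0,0,0],[1,0,0,-2,0,0,0],[1,0,0,-2,0,0,0],[1,0,0,0,0,0,0],[1,0,0,0,0,0,0]]])

```text
t: 10.92
ee_pos: [0.5579, -0.264, 0.1139]
orientation: [1.0, 0.02, -0.0, -0.0]
contact_force: [-0.1, 0.6, -1.0]
finger_gap: 0.0115
gripper_force: 77.3
```

```bash
python3 - <<'E'
from h import *
show(manip.observe())
E
```

```text
t 10.9167; ee_pos [ 0.5579 -0.264   0.1139]; contact_force [-0.1282  0.6143 -0.977 ]; moment [0.1741 0.054  0.0337]; finger_gap 0.0115; gripper_force 77.3017; yaw 0.0398 zaxis [-0.0006  0.0004] q7 -1.26
```

Call:
drive_tool(increments=[[[1,0,0.6,0,0,0,0],[1,0,0,-2,0,0,0],[1,0,0,-2,0,0,0],[1,0,0,0,0,0,0],[1,0,0,0,0,0,0]]])

```text
t: 11.33
ee_pos: [0.558, -0.2635, 0.11]
orientation: [1.0, 0.02, -0.0, -0.0]
contact_force: [-0.3, 0.3, -0.1]
finger_gap: 0.011
gripper_force: 77.3
```

```bash
python3 - <<'E'
from h import *
show(manip.observe())
E
```

```text
t 11.3333; ee_pos [ 0.558  -0.2635  0.11  ]; contact_force [-0.3156  0.2805 -0.0756]; moment [0.0824 0.025  0.0108]; finger_gap 0.011; gripper_force 77.3227; yaw 0.0399 zaxis [-0.0004  0.0001] q7 -1.26
```

Call:
drive_tool(increments=[[[1,0,0,-2,0,0,0],[1,0,0,-2,0,0,0],[1,0,0,-2,0,0,0],[1,0,0,-2,0,0,0],[1,0,0,0,0,0,0]]])

```text
t: 11.75
ee_pos: [0.5581, -0.2631, 0.1016]
orientation: [1.0, 0.02, -0.0, -0.0]
contact_force: [0.3, 2.2, -1.0]
finger_gap: 0.0113
gripper_force: 77.3
```

```bash
python3 - <<'E'
from h import *
show(manip.observe())
E
```

```text
t 11.75; ee_pos [ 0.5581 -0.2631  0.1016]; contact_force [ 0.2973  2.2139 -1.044 ]; moment [ 0.2965 -0.067  -0.0612]; finger_gap 0.0113; gripper_force 77.3273; yaw 0.0401 zaxis [-0.0005  0.0006] q7 -1.26
```

Call:
drive_tool(increments=[[[1,0,0.6,0,0,0,0],[1,0,0,-1.5,0,0,0],[1,0,0,-1.5,0,0,0],[1,0,0,0,0,0,0],[1,0,0,0,0,0,0]]])

```text
t: 12.17
ee_pos: [0.5581, -0.263, 0.0991]
orientation: [1.0, 0.02, -0.0, 0.0]
contact_force: [-0.5, 1.2, -1.5]
finger_gap: 0.0114
gripper_force: 77.4
```

Call:
drive_tool(increments=[[[1,0,0,-1,0,0,0],[1,0,0,-1,0,0,0],[1,0,0,0,0,0,0],[1,0,0,0,0,0,0],[1,0,0,0,0,0,0]]])

```text
t: 12.58
ee_pos: [0.5583, -0.2628, 0.0972]
orientation: [1.0, 0.02, 0.0, -0.0]
contact_force: [0.6, 1.4, -0.3]
finger_gap: 0.0116
gripper_force: 77.4
```

```bash
python3 - <<'E'
from h import *
show(manip.observe())
E
```

```text
t 12.5833; ee_pos [ 0.5583 -0.2628  0.0972]; contact_force [ 0.5995  1.446  -0.259 ]; moment [ 0.3233 -0.1802  0.0215]; finger_gap 0.0116; gripper_force 77.4104; yaw 0.04 zaxis [0.0002 0.0002] q7 -1.26
```

Call:
drive_tool(increments=[[[1,0,0.4,-0.7,0,0,0],[1,0,0,-0.7,0,0,0],[1,0,0,0,0,0,0],[1,0,0,0,0,0,0],[1,0,0,0,0,0,0]]])

```text
t: 13.0
ee_pos: [0.5583, -0.2628, 0.0971]
orientation: [1.0, 0.02, 0.0, 0.0]
contact_force: [-2.1, 0.9, 6.8]
finger_gap: 0.0112
gripper_force: 79.0
```

Call:
drive_tool(increments=[[[1,0,0,-0.7,0,0,0],[1,0,0,-0.5,0,0,0],[1,0,0,0,0,0,0],[1,0,0,0,0,0,0],[1,0,0,0,0,0,0]]])

```text
t: 13.42
ee_pos: [0.5583, -0.2628, 0.0971]
orientation: [1.0, 0.02, 0.0, 0.0]
contact_force: [-4.9, 2.7, 13.5]
finger_gap: 0.0113
gripper_force: 80.2
```

```bash
python3 - <<'E'
from h import *
show(manip.observe())
E
```

```text
t 13.4167; ee_pos [ 0.5583 -0.2628  0.0971]; contact_force [-4.8612  2.6729 13.4995]; moment [0.6011 0.9935 0.0117]; finger_gap 0.0113; gripper_force 80.2098; yaw 0.0396 zaxis [ 0.0006 -0.0009] q7 -1.26
```

The key is seated: ee z .0971 gives a key origin at .082, as it must be. I'll ease the down-force and start turning.

Call:
drive_tool(increments=[[[1,-0.5,0.3,1,0,0,0],[1,0,0,0,0,0,0.04],[1,0,0,0,0,0,0.04],[1,0,0,0,0,0,0.04],[1,0,0,0,0,0,0]]])

```text
t: 13.83
ee_pos: [0.5583, -0.2626, 0.0971]
orientation: [0.997, 0.08, 0.001, 0.0]
contact_force: [-2.5, 1.2, 7.8]
finger_gap: 0.0111
gripper_force: 78.9
```

```bash
python3 - <<'E'
from h import *
show(manip.observe())
E
```

```text
t 13.8333; ee_pos [ 0.5583 -0.2626  0.0971]; contact_force [-2.4655  1.2127  7.7882]; moment [0.3731 0.2705 0.0196]; finger_gap 0.0111; gripper_force 78.9367; yaw 0.1609 zaxis [ 0.0016 -0.0008] q7 -1.16
```

Call:
drive_tool(increments=[[[1,0,0,0.6,0,0,0.08],[1,0,0,0,0,0,0.08],[1,0,0,0,0,0,0.08],[1,0,0,0,0,0,0.08],[1,0,0,0,0,0,0.08]]])

```text
t: 14.25
ee_pos: [0.5583, -0.2627, 0.0971]
orientation: [0.961, 0.278, 0.001, 0.001]
contact_force: [-0.6, 1.5, 3.3]
finger_gap: 0.0114
gripper_force: 78.2
```

```bash
python3 - <<'E'
from h import *
show(manip.observe())
E
```

```text
t 14.25; ee_pos [ 0.5583 -0.2627  0.0971]; contact_force [-0.5862  1.4711  3.3459]; moment [ 0.2849  0.0621 -0.1234]; finger_gap 0.0114; gripper_force 78.2355; yaw 0.5629 zaxis [ 0.0016 -0.0008] q7 -0.81
```

Call:
drive_tool(increments=[[[1,0,0,0,0,0,0.05],[1,0,0,0,0,0,0.05],[1,0,0,0,0,0,0.05],[1,0,0,0,0,0,0],[1,0,0,0,0,0,0]]])

```text
t: 14.67
ee_pos: [0.5583, -0.2628, 0.0971]
orientation: [0.938, 0.347, 0.001, 0.001]
contact_force: [0.4, 1.6, 5.6]
finger_gap: 0.0115
gripper_force: 78.5
```

```bash
python3 - <<'E'
from h import *
show(manip.observe())
E
```

```text
t 14.6667; ee_pos [ 0.5583 -0.2628  0.0971]; contact_force [0.4479 1.5852 5.605 ]; moment [ 0.1546  0.0836 -0.0794]; finger_gap 0.0115; gripper_force 78.4646; yaw 0.7083 zaxis [ 0.0018 -0.0008] q7 -0.69
```

Call:
drive_tool(increments=[[[1,0,0,0,0,0,0.04],[1,0,0,0,0,0,0.04],[1,0,0,0,0,0,0],[1,0,0,0,0,0,0],[1,0,0,0,0,0,0]]])

```text
t: 15.08
ee_pos: [0.5584, -0.2628, 0.0971]
orientation: [0.923, 0.384, 0.001, 0.001]
contact_force: [-0.8, 0.1, 5.7]
finger_gap: 0.0112
gripper_force: 78.5
```

```bash
python3 - <<'E'
from h import *
show(manip.observe())
E
```

```text
t 15.0833; ee_pos [ 0.5584 -0.2628  0.0971]; contact_force [-0.764   0.0738  5.6832]; moment [ 0.2202  0.0589 -0.0341]; finger_gap 0.0112; gripper_force 78.4722; yaw 0.7882 zaxis [ 0.0018 -0.0011] q7 -0.62
```

Call:
drive_tool(increments=[[[1,0,0,0,0,0,0.03],[1,0,0,0,0,0,0.03],[1,0,0,0,0,0,0],[1,0,0,0,0,0,0],[1,0,0,0,0,0,0]]])

```text
t: 15.5
ee_pos: [0.5584, -0.2628, 0.0971]
orientation: [0.911, 0.411, 0.001, 0.001]
contact_force: [-0.5, 0.7, 5.1]
finger_gap: 0.0112
gripper_force: 78.5
```

```bash
python3 - <<'E'
from h import *
show(manip.observe())
E
```

```text
t 15.5; ee_pos [ 0.5584 -0.2628  0.0971]; contact_force [-0.5071  0.661   5.0902]; moment [ 0.2092  0.0193 -0.0803]; finger_gap 0.0112; gripper_force 78.4634; yaw 0.8482 zaxis [ 0.0018 -0.0011] q7 -0.57
```

Call:
drive_tool(increments=[[[1,0,0,0,0,0,0.03],[1,0,0,0,0,0,0.02],[1,0,0,0,0,0,0],[1,0,0,0,0,0,0],[1,0,0,0,0,0,0]]])

```text
t: 15.92
ee_pos: [0.5584, -0.2629, 0.0971]
orientation: [0.901, 0.434, 0.001, 0.001]
contact_force: [-0.5, 0.7, 5.6]
finger_gap: 0.011
gripper_force: 78.5
```

```bash
python3 - <<'E'
from h import *
show(manip.observe())
E
```

```text
t 15.9167; ee_pos [ 0.5584 -0.2629  0.0971]; contact_force [-0.4672  0.668   5.5922]; moment [ 0.2174 -0.0097 -0.0476]; finger_gap 0.011; gripper_force 78.4503; yaw 0.898 zaxis [ 0.0019 -0.0011] q7 -0.52
```

Call:
drive_tool(increments=[[[1,0,0,0,0,0,0.02],[1,0,0,0,0,0,0.02],[1,0,0,0,0,0,0],[1,0,0,0,0,0,0],[1,0,0,0,0,0,0]]])

```text
t: 16.33
ee_pos: [0.5584, -0.2629, 0.0971]
orientation: [0.892, 0.452, 0.001, 0.001]
contact_force: [-0.3, 0.9, 4.8]
finger_gap: 0.011
gripper_force: 78.5
```

```bash
python3 - <<'E'
from h import *
show(manip.observe())
E
```

```text
t 16.3333; ee_pos [ 0.5584 -0.2629  0.0971]; contact_force [-0.2643  0.9077  4.7779]; moment [ 0.1755  0.0461 -0.0608]; finger_gap 0.011; gripper_force 78.4837; yaw 0.9384 zaxis [ 0.0019 -0.0012] q7 -0.49
```

Call:
drive_tool(increments=[[[1,0,0,0,0,0,0.02],[1,0,0,0,0,0,0.01],[1,0,0,0,0,0,0],[1,0,0,0,0,0,0],[1,0,0,0,0,0,0]]])

```text
t: 16.75
ee_pos: [0.5584, -0.2629, 0.0971]
orientation: [0.885, 0.465, 0.001, 0.001]
contact_force: [0.5, 1.3, 6.8]
finger_gap: 0.0113
gripper_force: 78.5
```

```bash
python3 - <<'E'
from h import *
show(manip.observe())
E
```

```text
t 16.75; ee_pos [ 0.5584 -0.2629  0.0971]; contact_force [0.5196 1.3312 6.8239]; moment [ 0.1677  0.0292 -0.0685]; finger_gap 0.0113; gripper_force 78.4689; yaw 0.9682 zaxis [ 0.0019 -0.0011] q7 -0.46
```

Call:
drive_tool(increments=[[[1,0,0,0,0,0,0.01],[1,0,0,0,0,0,0.01],[1,0,0,0,0,0,0],[1,0,0,0,0,0,0],[1,0,0,0,0,0,0]]])

```text
t: 17.17
ee_pos: [0.5585, -0.2629, 0.0971]
orientation: [0.88, 0.474, 0.001, 0.001]
contact_force: [0.3, 1.2, 5.7]
finger_gap: 0.0115
gripper_force: 78.5
```

```bash
python3 - <<'E'
from h import *
show(manip.observe())
E
```

```text
t 17.1667; ee_pos [ 0.5585 -0.2629  0.0971]; contact_force [0.3393 1.2199 5.6582]; moment [ 0.1601  0.0132 -0.0914]; finger_gap 0.0115; gripper_force 78.4685; yaw 0.9882 zaxis [ 0.002  -0.0012] q7 -0.44
```

Call:
drive_tool(increments=[[[1,0,0,0,0,0,0.02],[1,0,0,0,0,0,0.01],[1,0,0,0,0,0,0],[1,0,0,0,0,0,0],[1,0,0,0,0,0,0]]])

```text
t: 17.58
ee_pos: [0.5585, -0.2629, 0.0971]
orientation: [0.873, 0.487, 0.001, 0.001]
contact_force: [-0.4, 1.1, 5.3]
finger_gap: 0.0111
gripper_force: 78.5
```

```bash
python3 - <<'E'
from h import *
show(manip.observe())
E
```

```text
t 17.5833; ee_pos [ 0.5585 -0.2629  0.0971]; contact_force [-0.3797  1.1374  5.2598]; moment [ 0.1866  0.0139 -0.0463]; finger_gap 0.0111; gripper_force 78.4675; yaw 1.0182 zaxis [ 0.0019 -0.0011] q7 -0.42
```

Call:
drive_tool(increments=[[[1,0,0,0,0,0,0.01],[1,0,0,0,0,0,0.01],[1,0,0,0,0,0,0],[1,0,0,0,0,0,0],[1,0,0,0,0,0,0]]])

```text
t: 18.0
ee_pos: [0.5585, -0.2629, 0.0971]
orientation: [0.868, 0.496, 0.001, 0.001]
contact_force: [-0.6, 0.5, 4.4]
finger_gap: 0.0108
gripper_force: 78.5
```

```bash
python3 - <<'E'
from h import *
show(manip.observe())
E
```

```text
t 18.0; ee_pos [ 0.5585 -0.2629  0.0971]; contact_force [-0.6022  0.4712  4.4029]; moment [ 0.1685  0.0068 -0.0563]; finger_gap 0.0108; gripper_force 78.4673; yaw 1.0382 zaxis [ 0.002  -0.0012] q7 -0.4
```

Call:
drive_tool(increments=[[[1,0,0,0,0,0,0.02],[1,0,0,0,0,0,0.01],[1,0,0,0,0,0,0],[1,0,0,0,0,0,0],[1,0,0,0,0,0,0]]])

```text
t: 18.42
ee_pos: [0.5585, -0.2629, 0.0971]
orientation: [0.861, 0.509, 0.001, 0.001]
contact_force: [1.0, 0.3, 5.9]
finger_gap: 0.0112
gripper_force: 78.5
```

```bash
python3 - <<'E'
from h import *
show(manip.observe())
E
```

```text
t 18.4167; ee_pos [ 0.5585 -0.2629  0.0971]; contact_force [1.0012 0.2697 5.8799]; moment [ 0.1296  0.0099 -0.118 ]; finger_gap 0.0112; gripper_force 78.4582; yaw 1.0682 zaxis [ 0.002  -0.0011] q7 -0.38
```

Call:
drive_tool(increments=[[[1,0,0,0,0,0,0.01],[1,0,0,0,0,0,0.01],[1,0,0,0,0,0,0],[1,0,0,0,0,0,0],[1,0,0,0,0,0,0]]])

```text
t: 18.83
ee_pos: [0.5585, -0.2629, 0.0971]
orientation: [0.856, 0.518, 0.001, 0.001]
contact_force: [0.1, 0.2, 5.1]
finger_gap: 0.0111
gripper_force: 78.5
```

```bash
python3 - <<'E'
from h import *
show(manip.observe())
E
```

```text
t 18.8333; ee_pos [ 0.5585 -0.2629  0.0971]; contact_force [0.1292 0.1677 5.1221]; moment [ 0.1222 -0.0517 -0.0773]; finger_gap 0.0111; gripper_force 78.4629; yaw 1.0882 zaxis [ 0.002  -0.0011] q7 -0.36
```

Call:
drive_tool(increments=[[[1,0,0,0,0,0,0.02],[1,0,0,0,0,0,0.01],[1,0,0,0,0,0,0],[1,0,0,0,0,0,0],[1,0,0,0,0,0,0]]])

```text
t: 19.25
ee_pos: [0.5585, -0.2629, 0.0971]
orientation: [0.848, 0.53, 0.001, 0.001]
contact_force: [0.4, -0.6, 6.2]
finger_gap: 0.0112
gripper_force: 78.5
```

```bash
python3 - <<'E'
from h import *
st=manip.observe();show(st);print(st['tau'].round(3) if hasattr(st['tau'],'round') else st['tau'])
E
```

```text
t 19.25; ee_pos [ 0.5585 -0.2629  0.0971]; contact_force [ 0.4305 -0.6159  6.2251]; moment [ 0.1258 -0.0614 -0.002 ]; finger_gap 0.0112; gripper_force 78.4502; yaw 1.1182 zaxis [ 0.0021 -0.0012] q7 -0.33
[ 1.6400e-01 -4.5500e+01 -4.5120e+00 -1.7742e+01  2.0700e-01 -3.0000e-03
  7.9000e-02]
```

Call:
drive_tool(increments=[[[1,0,0,0,0,0,0.01],[1,0,0,0,0,0,0.01],[1,0,0,0,0,0,0],[1,0,0,0,0,0,0],[1,0,0,0,0,0,0]]])

```text
t: 19.67
ee_pos: [0.5585, -0.2629, 0.0971]
orientation: [0.842, 0.539, 0.001, 0.001]
contact_force: [-0.1, 0.9, 5.0]
finger_gap: 0.011
gripper_force: 78.5
```

```bash
python3 - <<'E'
from h import *
st=manip.observe();show(st);print(st['tau'].round(3) if hasattr(st['tau'],'round') else st['tau'])
E
```

```text
t 19.6667; ee_pos [ 0.5585 -0.2629  0.0971]; contact_force [-0.0564  0.8575  4.9989]; moment [ 0.1425 -0.0793 -0.0587]; finger_gap 0.011; gripper_force 78.4517; yaw 1.1382 zaxis [ 0.0021 -0.0012] q7 -0.32
[ 1.5600e-01 -4.5503e+01 -4.5780e+00 -1.7726e+01  2.0900e-01  2.0000e-03
  8.4000e-02]
```

Joint torque tau[6] (0.08) is much cleaner than the wrist moment, so I'll watch that.

Call:
drive_tool(increments=[[[1,0,0,0,0,0,0.02],[1,0,0,0,0,0,0.01],[1,0,0,0,0,0,0],[1,0,0,0,0,0,0],[1,0,0,0,0,0,0]]])

```text
t: 20.08
ee_pos: [0.5585, -0.2629, 0.0971]
orientation: [0.834, 0.551, 0.001, 0.001]
contact_force: [0.1, 0.6, 6.0]
finger_gap: 0.0113
gripper_force: 78.5
```

```bash
cat > o.py <<'E'
from h import *
st=manip.observe();print('t',st['t'],'yaw',yaw(st).round(4),'tau7',round(st['tau'][6],4),'Mz',round(st['moment'][2],3),'F',np.round(st['contact_force'],1),'ee',np.round(st['ee_pos'],4))
E
python3 o.py
```

```text
t 20.0833 yaw 1.1681 tau7 0.0822 Mz -0.072 F [0.1 0.6 6. ] ee [ 0.5585 -0.2629  0.0971]
```

Call:
drive_tool(increments=[[[1,0,0,0,0,0,0.01],[1,0,0,0,0,0,0.01],[1,0,0,0,0,0,0],[1,0,0,0,0,0,0],[1,0,0,0,0,0,0]]])

```text
t: 20.5
ee_pos: [0.5585, -0.263, 0.0971]
orientation: [0.829, 0.56, 0.001, 0.001]
contact_force: [-0.3, 0.0, 5.2]
finger_gap: 0.0113
gripper_force: 78.5
```

```bash
python3 o.py
```

```text
t 20.5 yaw 1.1881 tau7 0.0901 Mz -0.095 F [-0.3  0.   5.2] ee [ 0.5585 -0.263   0.0971]
```

Call:
drive_tool(increments=[[[1,0,0,0,0,0,0.01],[1,0,0,0,0,0,0.01],[1,0,0,0,0,0,0],[1,0,0,0,0,0,0],[1,0,0,0,0,0,0]]])

```text
t: 20.92
ee_pos: [0.5585, -0.2629, 0.0971]
orientation: [0.823, 0.568, 0.001, 0.001]
contact_force: [0.1, 0.9, 5.3]
finger_gap: 0.0113
gripper_force: 78.4
```

```bash
python3 o.py
```

```text
t 20.9167 yaw 1.2081 tau7 0.086 Mz -0.148 F [0.1 0.9 5.3] ee [ 0.5585 -0.2629  0.0971]
```

Call:
drive_tool(increments=[[[1,0,0,0,0,0,0.01],[1,0,0,0,0,0,0.01],[1,0,0,0,0,0,0],[1,0,0,0,0,0,0],[1,0,0,0,0,0,0]]])

```text
t: 21.33
ee_pos: [0.5585, -0.263, 0.0971]
orientation: [0.817, 0.576, 0.001, 0.001]
contact_force: [0.6, 0.6, 5.9]
finger_gap: 0.0113
gripper_force: 78.5
```

```bash
python3 o.py
```

```text
t 21.3333 yaw 1.2281 tau7 0.0876 Mz -0.132 F [0.6 0.6 5.9] ee [ 0.5585 -0.263   0.0971]
```

Call:
drive_tool(increments=[[[1,0,0,0,0,0,0.01],[1,0,0,0,0,0,0.01],[1,0,0,0,0,0,0],[1,0,0,0,0,0,0],[1,0,0,0,0,0,0]]])

```text
t: 21.75
ee_pos: [0.5586, -0.263, 0.0971]
orientation: [0.812, 0.584, 0.001, 0.001]
contact_force: [0.6, 0.7, 5.7]
finger_gap: 0.0112
gripper_force: 78.5
```

```bash
python3 o.py
```

```text
t 21.75 yaw 1.248 tau7 0.1213 Mz -0.139 F [0.6 0.7 5.7] ee [ 0.5586 -0.263   0.0971]
```

Call:
drive_tool(increments=[[[1,0,0,0,0,0,0.01],[1,0,0,0,0,0,0.01],[1,0,0,0,0,0,0],[1,0,0,0,0,0,0],[1,0,0,0,0,0,0]]])

```text
t: 22.17
ee_pos: [0.5586, -0.263, 0.0971]
orientation: [0.806, 0.592, 0.001, 0.001]
contact_force: [0.2, 0.3, 4.7]
finger_gap: 0.0112
gripper_force: 78.5
```

```bash
python3 o.py
```

```text
t 22.1667 yaw 1.2675 tau7 0.2202 Mz -0.242 F [0.2 0.3 4.7] ee [ 0.5586 -0.263   0.0971]
```

The bolt has met the keeper and the torque is climbing steeply. One small further increment, then hold.

Call:
drive_tool(increments=[[[1,0,0,0,0,0,0.006],[1,0,0,0,0,0,0],[1,0,0,0,0,0,0],[1,0,0,0,0,0,0],[1,0,0,0,0,0,0]]])

```text
t: 22.58
ee_pos: [0.5586, -0.263, 0.0972]
orientation: [0.804, 0.594, 0.001, 0.001]
contact_force: [-0.1, 0.2, 4.9]
finger_gap: 0.0112
gripper_force: 78.6
```

```bash
python3 o.py
```

```text
t 22.5833 yaw 1.2733 tau7 0.2795 Mz -0.319 F [-0.1  0.2  4.9] ee [ 0.5586 -0.263   0.0972]
```

Call:
drive_tool(increments=[[[1,0,0,0,0,0,0],[1,0,0,0,0,0,0],[1,0,0,0,0,0,0],[1,0,0,0,0,0,0],[1,0,0,0,0,0,0]]])

```text
t: 23.0
ee_pos: [0.5586, -0.263, 0.0972]
orientation: [0.804, 0.594, 0.001, 0.001]
contact_force: [0.7, -0.3, 5.6]
finger_gap: 0.0115
gripper_force: 78.6
```

Call:
drive_tool(increments=[[[1,0,0,0,0,0,0],[1,0,0,0,0,0,0],[1,0,0,0,0,0,0],[1,0,0,0,0,0,0],[1,0,0,0,0,0,0]]])

```text
t: 23.42
ee_pos: [0.5586, -0.263, 0.0971]
orientation: [0.804, 0.594, 0.001, 0.001]
contact_force: [0.4, 0.2, 5.9]
finger_gap: 0.0113
gripper_force: 78.6
```

```bash
python3 o.py; python3 - <<'E'
from h import *
st,im,D=shot('wrist','w7')
# bolt tip expected positions, keeper
y=.042;c,s=np.cos(y),np.sin(y);L=np.array([.5573,-.2628])
for d in(0,.013,.018):
    p=[.018,.036+d];w=L+[c*p[0]-s*p[1],s*p[0]+c*p[1]];print(d,np.round(proj('wrist',[*w,.089],st),1))
E
```

```text
t 23.4167 yaw 1.2733 tau7 0.2794 Mz -0.284 F [0.4 0.2 5.9] ee [ 0.5586 -0.263   0.0971]
0 [284.3 191.7]
0.013 [276.8 170.6]
0.018 [273.8 162.2]
```

Bedded firmly at 0.28 N m (below 0.35) and held for a second. Now I'll turn back to the entry angle, with a slight overshoot to take the rotor's play along.

Call:
drive_tool(increments=[[[1,0,0,0,0,0,-0.05],[1,0,0,0,0,0,-0.1],[1,0,0,0,0,0,-0.1],[1,0,0,0,0,0,-0.1],[1,0,0,0,0,0,-0.1]]])

```text
t: 23.88
ee_pos: [0.5585, -0.2629, 0.0971]
orientation: [0.917, 0.399, 0.001, 0.001]
contact_force: [0.4, 0.7, 4.7]
finger_gap: 0.0112
gripper_force: 78.4
```

Call:
drive_tool(increments=[[[1,0,0,0,0,0,-0.1],[1,0,0,0,0,0,-0.1],[1,0,0,0,0,0,-0.1],[1,0,0,0,0,0,-0.1],[1,0,0,0,0,0,-0.1]]])

```text
t: 24.3
ee_pos: [0.5583, -0.2627, 0.0971]
orientation: [0.987, 0.159, 0.001, 0.001]
contact_force: [0.1, 0.8, 4.9]
finger_gap: 0.0109
gripper_force: 78.5
```

Call:
drive_tool(increments=[[[1,0,0,0,0,0,-0.1],[1,0,0,0,0,0,-0.1],[1,0,0,0,0,0,-0.085],[1,0,0,0,0,0,-0.05],[1,0,0,0,0,0,0]]])

```text
t: 24.72
ee_pos: [0.5583, -0.2626, 0.0971]
orientation: [1.0, -0.006, 0.001, 0.001]
contact_force: [-1.1, 1.0, 5.3]
finger_gap: 0.0113
gripper_force: 78.5
```

Call:
drive_tool(increments=[[[1,0,0,0,0,0,0.05],[1,0,0,0,0,0,0],[1,0,0,0,0,0,0],[1,0,0,0,0,0,0],[1,0,0,0,0,0,0]]])

```text
t: 25.13
ee_pos: [0.5583, -0.2626, 0.0971]
orientation: [1.0, 0.02, 0.001, 0.001]
contact_force: [-0.1, 0.7, 4.9]
finger_gap: 0.0113
gripper_force: 78.5
```

```bash
python3 o.py
```

```text
t 25.1333 yaw 0.0401 tau7 -0.0486 Mz 0.114 F [-0.1  0.7  4.9] ee [ 0.5583 -0.2626  0.0971]
```

Call:
drive_tool(increments=[[[1,0,0,1,0,0,0],[1,0,0,1,0,0,0],[1,0,0,1,0,0,0],[1,0,0,1,0,0,0],[1,0,0,1,0,0,0]]])

```text
t: 25.55
ee_pos: [0.5579, -0.2622, 0.1011]
orientation: [1.0, 0.02, 0.0, -0.0]
contact_force: [2.1, 0.1, -1.7]
finger_gap: 0.0109
gripper_force: 77.1
```

```bash
python3 o.py
```

```text
t 25.55 yaw 0.0407 tau7 -0.0085 Mz 0.007 F [ 2.1  0.1 -1.7] ee [ 0.5579 -0.2622  0.1011]
```

Call:
drive_tool(increments=[[[1,0.4,-0.3,2,0,0,0],[1,0,0,2,0,0,0],[1,0,0,2,0,0,0],[1,0,0,2,0,0,0],[1,0,0,2,0,0,0]]])

```text
t: 25.97
ee_pos: [0.5577, -0.2627, 0.1115]
orientation: [1.0, 0.02, -0.0, 0.0]
contact_force: [0.3, 0.0, -0.5]
finger_gap: 0.0109
gripper_force: 77.2
```

```bash
python3 o.py
```

```text
t 25.9667 yaw 0.0407 tau7 -0.0056 Mz 0.004 F [ 0.3  0.  -0.5] ee [ 0.5577 -0.2627  0.1115]
```

Call:
drive_tool(increments=[[[1,0,0,3,0,0,0],[1,0,0,4,0,0,0],[1,0,0,4,0,0,0],[1,0,0,5,0,0,0],[1,0,0,5,0,0,0]]])

```text
t: 26.38
ee_pos: [0.5579, -0.2627, 0.1328]
orientation: [1.0, 0.02, -0.0, 0.0]
contact_force: [0.5, 0.8, 0.4]
finger_gap: 0.0112
gripper_force: 77.2
```

Call:
drive_tool(increments=[[[1,0,0,10,0,0,0],[1,0,0,10,0,0,0],[1,0,0,10,0,0,0],[1,0,0,0,0,0,0],[1,0,0,0,0,0,0]]])

```text
t: 26.8
ee_pos: [0.5586, -0.2628, 0.1634]
orientation: [1.0, 0.02, 0.001, 0.0]
contact_force: [0.1, 0.4, -1.1]
finger_gap: 0.0111
gripper_force: 77.2
```

```bash
python3 o.py; python3 - <<'E'
from h import *
import pickle
st,im,D=shot('wrist','w8')
y=.042;c,s=np.cos(y),np.sin(y);L=np.array([.5573,-.2628]);Rm=R.from_quat(st['orientation']).as_matrix()
W=cloud('wrist',D,st,(0,560,0,420))
P=(W-[*L,0])@np.array([[c,-s,0],[s,c,0],[0,0,1]])   # lock frame
hsv=cv2.cvtColor(im,cv2.COLOR_RGB2HSV)
br=(hsv[...,0]>10)&(hsv[...,0]<28)&(hsv[...,1]>90)&(hsv[...,2]>35)&(P[...,1]>.025)&(P[...,1]<.075)&(abs(P[...,0]-.018)<.02)&(P[...,2]>.078)&(P[...,2]<.1)
print('brass lock frame mm',br.sum(),(np.percentile(P[br],[2,50,98],axis=0)*1000).round(1).tolist())
T=(W-st['ee_pos'])@Rm;m=((hsv[...,0]<8)|(hsv[...,0]>172))&(hsv[...,1]>150)&(np.abs(T[...,1])<.03)&(T[...,2]<.03);q=T[m];t=q[q[:,2]<-.042]
print('bow top tool',len(t),(np.percentile(t,[2,50,98],axis=0)*1000).round(1).tolist())
cv2.imwrite('pics/c8.png',im[120:320,150:400][:,:,::-1])
E
```

```text
t 26.8 yaw 0.0407 tau7 0.0029 Mz 0.007 F [ 0.1  0.4 -1.1] ee [ 0.5586 -0.2628  0.1634]
brass lock frame mm 405 [[13.1, 35.1, 87.3], [19.7, 44.1, 95.6], [24.4, 53.1, 97.1]]
bow top tool 1475 [[-13.6, -5.5, -48.5], [2.2, -0.2, -47.2], [13.9, 5.0, -43.0]]
```

The key is out. The bolt's brass end reads 53 mm ahead of the axis (36 at the start), so it has travelled about 17 mm, which is in range. Next I'll carry the key back above its slot.

Call:
drive_tool(increments=[[[1,-1.6,37,0,0,0,0.08],[1,-1.6,37,0,0,0,0.08],[1,-1.6,37,0,0,0,0.08],[1,-1.6,37,0,0,0,0.08],[1,-1.6,37,0,0,0,0.08]]])

```text
t: 27.27
ee_pos: [0.5492, -0.076, 0.1617]
orientation: [0.975, 0.22, -0.001, -0.0]
contact_force: [0.6, 0.8, -1.2]
finger_gap: 0.011
gripper_force: 77.3
```

Call:
drive_tool(increments=[[[1,-1.6,37,0,0,0,0.08],[1,-1.6,37,0,0,0,0.08],[1,-1.6,37,0,0,0,0.08],[1,-1.6,37,0,0,0,0.08],[1,-1.6,37,0,0,0,0.08]]])

```text
t: 27.68
ee_pos: [0.5413, 0.1089, 0.1618]
orientation: [0.912, 0.41, -0.001, 0.0]
contact_force: [0.3, 0.6, -0.3]
finger_gap: 0.0109
gripper_force: 77.3
```

Call:
drive_tool(increments=[[[1,-1.6,37,0,0,0,0.08],[1,-1.6,37,0,0,0,0.08],[1,-1.6,37,0,0,0,0.08],[1,-1.6,37,0,0,0,0.08],[1,-1.6,37,0,0,0,0.08]]])

```text
t: 28.1
ee_pos: [0.5335, 0.2937, 0.1616]
orientation: [0.813, 0.583, -0.001, 0.0]
contact_force: [-0.4, -0.7, -1.1]
finger_gap: 0.011
gripper_force: 77.3
```

Call:
drive_tool(increments=[[[1,-1.6,20,0,0,0,0.05],[1,0,15,0,0,0,0.04],[1,0,7.5,0,0,0,0.031],[1,0,0,0,0,0,0],[1,0,0,0,0,0,0]]])

```text
t: 28.52
ee_pos: [0.533, 0.3333, 0.1617]
orientation: [0.778, 0.629, -0.001, 0.001]
contact_force: [-0.3, 0.3, -0.8]
finger_gap: 0.0109
gripper_force: 77.3
```

Call:
drive_tool(increments=[[[1,0,0,-20,0,0,0],[1,0,0,-20,0,0,0],[1,0,0,-20,0,0,0],[1,0,0,-20,0,0,0],[1,0,0,0,0,0,0]]])

```text
t: 28.93
ee_pos: [0.5314, 0.3299, 0.0781]
orientation: [0.778, 0.628, -0.004, 0.001]
contact_force: [-0.9, -1.1, -1.5]
finger_gap: 0.0115
gripper_force: 77.3
```

```bash
python3 o.py
```

```text
t 28.9333 yaw 1.358 tau7 -0.0988 Mz -0.035 F [-0.9 -1.1 -1.5] ee [0.5314 0.3299 0.0781]
```

Call:
drive_tool(increments=[[[1,0,0,0,0,0,0],[1,0,0,0,0,0,0],[1,0,0,0,0,0,0],[1,0,0,0,0,0,0],[1,0,0,0,0,0,0]]])

```text
t: 29.35
ee_pos: [0.533, 0.3352, 0.0834]
orientation: [0.777, 0.629, 0.001, 0.0]
contact_force: [-0.0, -0.6, -0.9]
finger_gap: 0.0113
gripper_force: 77.3
```

```bash
python3 o.py; python3 -c "
from h import *
show(manip.observe())"
```

```text
t 29.35 yaw 1.3616 tau7 0.0006 Mz 0.064 F [-0.  -0.6 -0.9] ee [0.533  0.3352 0.0834]
t 29.35; ee_pos [0.533  0.3352 0.0834]; contact_force [-0.0089 -0.6081 -0.8971]; moment [ 0.0218 -0.0157  0.0637]; finger_gap 0.0113; gripper_force 77.3438; yaw 1.3616 zaxis [0.0018 0.0009] q7 -1.18
```

Call:
drive_tool(increments=[[[1,0,-0.3,-10,0,0,0],[1,0,0,-10,0,0,0],[1,0,0,-10,0,0,0],[1,0,0,0,0,0,0],[1,0,0,0,0,0,0]]])

```text
t: 29.77
ee_pos: [0.5317, 0.3341, 0.0508]
orientation: [0.777, 0.63, -0.001, -0.0]
contact_force: [-0.3, 0.3, 0.5]
finger_gap: 0.0116
gripper_force: 77.3
```

Call:
drive_tool(increments=[[[1,0,0,-3,0,0,0],[1,0,0,-3,0,0,0],[1,0,0,-3,0,0,0],[1,0,0,-3,0,0,0],[1,0,0,0,0,0,0]]])

```text
t: 30.18
ee_pos: [0.5322, 0.3343, 0.0396]
orientation: [0.777, 0.629, -0.0, 0.0]
contact_force: [-0.7, 0.3, -0.4]
finger_gap: 0.0112
gripper_force: 77.3
```

```bash
python3 o.py
```

```text
t 30.1833 yaw 1.3618 tau7 -0.0156 Mz -0.058 F [-0.7  0.3 -0.4] ee [0.5322 0.3343 0.0396]
```

Call:
drive_tool(increments=[[[1,0.4,0.2,-3,0,0,0],[1,0,0,-3,0,0,0],[1,0,0,-3,0,0,0],[1,0,0,-3,0,0,0],[1,0,0,-1,0,0,0]]])

```text
t: 30.6
ee_pos: [0.5329, 0.3346, 0.0267]
orientation: [0.777, 0.629, -0.0, 0.0]
contact_force: [1.2, 0.8, -0.5]
finger_gap: 0.0112
gripper_force: 77.4
```

Call:
drive_tool(increments=[[[1,0,0,-2,0,0,0],[1,0,0,-1.5,0,0,0],[1,0,0,0,0,0,0],[1,0,0,0,0,0,0],[1,0,0,0,0,0,0]]])

```text
t: 31.02
ee_pos: [0.533, 0.3347, 0.0237]
orientation: [0.777, 0.629, 0.0, 0.0]
contact_force: [0.7, -0.4, -1.0]
finger_gap: 0.0113
gripper_force: 77.3
```

```bash
python3 o.py
```

```text
t 31.0167 yaw 1.3617 tau7 -0.0004 Mz 0.013 F [ 0.7 -0.4 -1. ] ee [0.533  0.3347 0.0237]
```

Nearly down. I'll lower it to contact and then release.

Call:
drive_tool(increments=[[[1,0,0,-0.8,0,0,0],[1,0,0,-0.8,0,0,0],[1,0,0,-0.4,0,0,0],[1,0,0,0,0,0,0],[1,0,0,0,0,0,0]]])

```text
t: 31.43
ee_pos: [0.533, 0.3349, 0.0221]
orientation: [0.777, 0.63, 0.0, 0.0]
contact_force: [-0.7, -1.1, 3.6]
finger_gap: 0.0112
gripper_force: 78.2
```

```bash
python3 o.py
```

```text
t 31.4333 yaw 1.3618 tau7 -0.0088 Mz 0.06 F [-0.7 -1.1  3.6] ee [0.533  0.3349 0.0221]
```

Call:
drive_tool(increments=[[[0.8,0,0,0,0,0,0],[0.7,0,0,0,0,0,0],[0.6,0,0,0,0,0,0],[0.5,0,0,0,0,0,0],[0.5,0,0,0,0,0,0]]], squeeze=20)

```text
t: 31.85
ee_pos: [0.5326, 0.3347, 0.0214]
orientation: [0.777, 0.63, -0.0, -0.0]
contact_force: [-1.0, 0.1, -0.2]
finger_gap: 0.0427
gripper_force: 0.0
```

Call:
drive_tool(increments=[[[0.5,0,0,8,0,0,0],[0.5,0,0,15,0,0,0],[0.5,0,0,20,0,0,0],[0.5,0,0,25,0,0,0],[0.5,0,0,25,0,0,0]]])

```text
t: 32.27
ee_pos: [0.5328, 0.335, 0.1169]
orientation: [0.777, 0.63, 0.0, -0.0]
contact_force: [-0.4, 0.1, 0.8]
finger_gap: 0.0429
gripper_force: 0.0
```

Call:
drive_tool(increments=[[[0.5,0,-10,25,0,0,0],[0.5,0,-25,20,0,0,0],[0.5,0,-25,10,0,0,0],[0.5,0,-20,0,0,0,0],[0.5,0,0,0,0,0,0]]])

```text
t: 32.68
ee_pos: [0.5345, 0.2499, 0.1719]
orientation: [0.779, 0.627, 0.0, 0.002]
contact_force: [-0.2, 0.3, -0.6]
finger_gap: 0.0427
gripper_force: 0.0
```

Call:
drive_tool(increments=[[[0.5,0,0,0,0,0,0],[0.5,0,0,0,0,0,0],[0.5,0,0,0,0,0,0],[0.5,0,0,0,0,0,0],[0.5,0,0,0,0,0,0]]])

```text
t: 33.1
ee_pos: [0.5325, 0.2559, 0.1696]
orientation: [0.776, 0.63, -0.0, -0.0]
contact_force: [0.0, 0.6, -0.1]
finger_gap: 0.0432
gripper_force: 0.0
```

```bash
python3 o.py; python3 - <<'E'
from h import *
st,im,D=shot('wrist','w9')
r,m=red(st,im,D);print(r)
Y=cloud('wrist',D,st,(0,560,0,420))[m];Y=Y[abs(Y[:,2]-.068)<.006];print(len(Y),Y.mean(0),cv2.minAreaRect((Y[:,:2]*1000).astype(np.float32)))
s,_=manip.get_image('scene');a=s[120:340,100:440]
w8=cv2.imread('pics/c8.png')[:,:,::-1]
cv2.imwrite('pics/fin.png',np.hstack([cv2.resize(a,(440,300)),cv2.resize(w8,(360,300))])[:,:,::-1])
E
```

```text
t 33.1 yaw 1.3635 tau7 -0.0003 Mz 0.072 F [ 0.   0.6 -0.1] ee [0.5325 0.2559 0.1696]
[([251, 102, 14, 37, 480], array([257.3, 120.4]))]
472 [0.53195905 0.33511549 0.06919918] ((531.8643798828125, 335.1399230957031), (28.696298599243164, 11.27009105682373), 77.6949691772461)
```

View pics/fin.png

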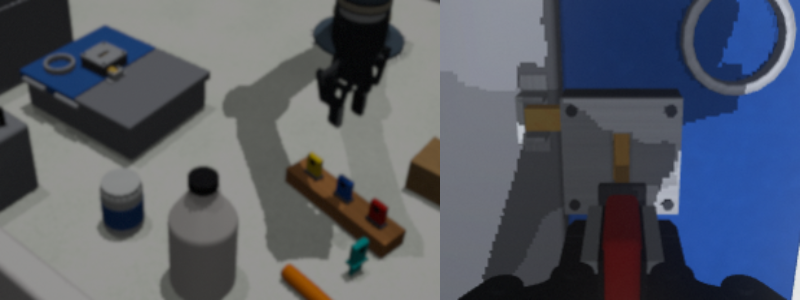

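The picture shows the red key back in its slot at (378,212), standing at the right height (top .069) and yaw. The brass bolt lies out in the keeper at (540,118). The other keys, ring, jug and tin look undisturbed, and the gripper is clear.

```bash
python3 -c "
from plant import manip
print(manip.hand_in())"
```

```text
the job is handed in; nothing more can be done
None
```

The box is locked and handed in: the bolt is seated in its keeper (about 17 mm out, bedded at 0.28 N m and held about a second), and the red key is back in its own slot.

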